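# Hitch the offcut tray to the saw's ball mount, lock it and clear the scraps

### The job

Get the saw ready for the next cuts: lift the blue offcut tray by its wooden handle, lower its hitch socket fully onto the steel ball so that it stands level on its feet, and press the red latch lever all the way down. Then take the orange spring clip off its stand, squeeze it open and let it close over the shut lever and the steel keeper plate beside it, so that the lever cannot come up. Also gather every loose little wood scrap into the tray, leaving the tape measure and the sanding block where they lie, and never tip the tray over.

Things in the scene. Friction and masses are not known exactly. Their poses are not given: they have to be found in the camera images.
- ball (a point): centre of the polished steel ball (35 mm across, 45 mm above the table, top at 62.5 mm) on a 16 mm post on a dark round foot (68 mm across, 8 mm thick). The mount is fixed to the table. Only the position matters; the socket may swivel about the ball
- socket (a point): where the ball's centre sits in the tray unit's hitch socket when coupled, 45 mm above the feet. z up, +x forward out of the socket end; the tray lies to -x. The socket is a blue downward cup 38 mm inside, 49 mm outside, rim 4 mm below this point, roof top 25 mm above it. With the lever raised it is lowered straight onto the ball
- handle (a point): middle of the upright wooden handle of the tray unit, 80 mm above its feet and 94 mm behind the socket point (along its -x), near the unit's balance point. The wood is 18 mm thick (y), 38 mm long (x), from 50 to 100 mm above the feet; take it across y. Same axes as socket
- latch_pad (a point): middle of the top of the thumb pad (24x26 mm) at the free end of the red lever. The lever hinges (line along y) 34 mm ahead of the socket point, 58 mm above the feet. Raised, the pad stands about 147 mm above the feet, over the socket; pushed backwards (to -x) and down it swings in an arc until it is 50 mm behind the socket point, 96 mm above the feet. It stays where left; takes about 1.5 N
- latch (a joint): angle of the red latch lever, rad: 0 raised, 0.9 fully down (shut)
- keeper_top (a point): middle of the top edge of the two plates the clip closes on, 94 mm above the feet, 12 mm behind the socket point, on the unit's centre line; axes as socket. The fixed steel keeper plate (6 mm thick, 36 mm long in x) stands 24 mm above the socket roof at y -6 to 0; the shut lever's blade lies beside it at y 0 to +6, top at the same height: 12 mm together
- clip_grip (a point): point midway between the wings of the orange spring clip, 56 mm above its jaw tips. The clip (24 mm long in x, 75 mm tall, 51 g) stands jaws down, wings up; wings 41 mm over all at the top, about 29 mm at this height. Squeeze the wings together along y (20 N or more) and the jaws spread along y. The pivot is a pin along x, 34 mm above the jaw tips
- clip_mouth (a point): point midway between the clip's jaw tips; axes as clip_grip. Closed, the jaws stand 8 mm apart; squeezed to the stop, about 28 mm. At the start the jaw tips stand on an 8 mm dark wood base (60x70 mm), either side of a 7 mm aluminium fin 26 mm high: lift straight up. When fitted the jaw tips should be 12 to 22 mm below keeper_top
- clip_a (a joint): angle of one of the clip's two jaws, rad: 0 closed on itself (8 mm gap), 0.32 fully squeezed open; about 0.06 when closed on the 12 mm of keeper and lever. The spring shuts it
- scrap1_mid (a point): centre of a loose dark sawn wood scrap, 20x60x20 mm (x, y, z), 25 g, lying flat on the table; may be absent (None). It belongs in the tray
- scrap2_mid (a point): centre of a loose dark sawn wood scrap, 20x60x20 mm (x, y, z), 25 g, lying flat on the table; may be absent (None). It belongs in the tray
- scrap3_mid (a point): centre of a loose pale sawn wood scrap, 30x45x12 mm (x, y, z), 25 g, lying flat on the table; may be absent (None). It belongs in the tray
- scrap4_mid (a point): centre of a loose pale sawn wood scrap, 30x45x12 mm (x, y, z), 25 g, lying flat on the table; may be absent (None). It belongs in the tray
- scrap5_mid (a point): centre of a loose pale sawn wood scrap, 30x45x12 mm (x, y, z), 25 g, lying flat on the table; may be absent (None). It belongs in the tray
- tray_floor (a point): centre of the inner floor of the blue tray, 16 mm above the feet and 190 mm behind the socket point; same axes as socket. Inside the tray is 118 mm (x) by 168 mm (y); its walls are 6 mm thick and rise 34 mm above this floor
- tape_measure: yellow tape measure, 35x107x64 mm, standing on its base, origin under its middle: leave it where it lies
- sanding_block: cork sanding block, 60x100x34 mm, origin under its middle: leave it where it lies
- carrier: the loose tray unit (about 0.5 kg, 320 mm long, 180 mm wide): origin 45 mm below the socket point, axes as socket. It stands level on four rubber feet (level with this origin) on the table, before and after coupling; the front feet stand 55 mm behind the socket point, 27 mm to either side
Not all that is in view belongs to the job. Leave any pink or purple look-alike of the part that bears scrap2_mid alone.

How it is judged:
On the way, in this order (a step that is already met when the one before it is completed fails the run):
1. the socket is fully down on the ball, level, with the latch lever still raised (distance between socket and ball below 0.006 m and angle between socket's own z axis and vertical below 0.06 rad and value of joint latch below 0.35 rad), for 0.2 s.
2. the latch lever is pressed fully down with the socket on the ball (distance between socket and ball below 0.006 m and angle between socket's own z axis and vertical below 0.06 rad and value of joint latch above 0.8 rad), for 0.2 s.
3. the clip has closed over the shut lever and the keeper plate (all of step 2 and horizontal distance between clip_mouth and keeper_top below 0.018 m and z of clip_mouth in the frame of keeper_top below -0.008 m and value of joint clip_a between 0.025 and 0.15 rad and angle between clip_mouth's own z axis and vertical below 0.4 rad), for 0.3 s.
At the end, for the whole second after the job is handed in: Socket within 6 mm of its seat on the ball and level (0.06 rad), lever down (over 0.8 rad), clip closed on lever and keeper, upright, jaw tips 8 mm or more below their top and within 18 mm of their middle, every scrap present inside the tray, the tray at rest (all of step 3 and x of scrap1_mid in the frame of tray_floor between -0.06 and 0.06 m and y of scrap1_mid in the frame of tray_floor between -0.085 and 0.085 m and z of scrap1_mid in the frame of tray_floor between -0.004 and 0.045 m and x of scrap2_mid in the frame of tray_floor between -0.06 and 0.06 m and y of scrap2_mid in the frame of tray_floor between -0.085 and 0.085 m and z of scrap2_mid in the frame of tray_floor between -0.004 and 0.045 m and x of scrap3_mid in the frame of tray_floor between -0.06 and 0.06 m and y of scrap3_mid in the frame of tray_floor between -0.085 and 0.085 m and z of scrap3_mid in the frame of tray_floor between -0.004 and 0.045 m and x of scrap4_mid in the frame of tray_floor between -0.06 and 0.06 m and y of scrap4_mid in the frame of tray_floor between -0.085 and 0.085 m and z of scrap4_mid in the frame of tray_floor between -0.004 and 0.045 m and x of scrap5_mid in the frame of tray_floor between -0.06 and 0.06 m and y of scrap5_mid in the frame of tray_floor between -0.085 and 0.085 m and z of scrap5_mid in the frame of tray_floor between -0.004 and 0.045 m and linear speed of carrier below 0.03 m/s); the robot touches nothing.
It fails at once if the tape measure is moved by more than 5 cm (distance of tape_measure from where it was at the start of the episode above 0.05 m).
It fails at once if the sanding block is moved by more than 5 cm (distance of sanding_block from where it was at the start of the episode above 0.05 m).
It fails at once if the tray is tipped by more than 0.6 rad (angle between socket's own z axis and vertical above 0.6 rad).
Of scrap_1, scrap_2, scrap_3, scrap_4, scrap_5 only 3 to 5 are there at a start; the rules pass over those that are not, and their reading is None.
At some moment in a run one of scrap_1, scrap_2, scrap_3, scrap_4, scrap_5 may be knocked a few centimetres aside while the robot is not near it.
It also fails if it takes over 210 s, if anything falls off the work surface, if the arm or the gripper's body presses on something with over 40 N, if the wrist force passes 120 N, or if a joint passes its speed limit or range.

### The arm

A 6-joint arm with a two-finger parallel gripper is mounted at the origin on a cart in front of the work surface, level with it; the furniture and walls round the work are solid. World frame = base frame: x ahead of the robot, y to its left, z up, the work surface at z = 0. Lengths are in m, angles in rad, forces in N, time in s.
With the tool pointing down it reaches from about 0.3 to 0.95 m from the base axis. Payload 3.1 kg.
Tool frame: the origin (TCP) lies between the finger pads; the fingertips stand 25 mm ahead of it and the grasp point (between the pads) lies 6 mm ahead of it; z points along the fingers, y is the line along which they close (so a half turn about z gives the same grasp; the last joint's range is limited). The gripper opens to 85 mm and grips with 20 to 120 N. Pads are 22 mm wide; open, the fingers measure 114 mm over their backs; the gripper's body (76 mm by 85 mm) begins 54 mm behind the grasp point. The pads swing forward as they close: fully open they stand 13 mm farther back than shut.
Start: joints at [-1.24, 0.308, 1.634, -0, 1.2, -0.07], TCP at [0.244, -0.575, 0.256] pointing down, gripper open.
Joint ranges: [-3.06, 3.06], [-0.79, 1.96], [0.05, 2.63], [-1.19, 4.34], [0.05, 2.64], [-2.94, 2.94]. Speed limits (rad/s): [2.79, 2.79, 3.14, 3.14, 3.14, 3.14].

### API

Orientations are given as a 3x3 rotation matrix whose columns are the frame's x, y, z axes.
In Python, from bench import manip gives the robot as it stands.
- The arm moves only by the shell command python3 -m crank 'ROWS' [FORCE]. ROWS is JSON, a list that holds one entry, the list of rows, each a list of 7 numbers: the shift along the tool's x, y, z in cm, then the turn, a rotation vector about the tool's x, y, z in rad, then the finger opening in cm, from 0 to 8.54. In form: [[[x, y, z, wx, wy, wz, gripper], ...]]. A call has 1 to 20 rows; each row is the pose to reach, as a shift and turn from the pose commanded when the call began, along the tool's axes at that moment; what a row does not reach only later rows make up. A row lasts 1/10 s, in which the tool goes at most 50 mm and 8.59 degrees, less where a joint would pass 70% of its speed; a pose out of reach is approached as far as the arm can. A call with a gripper value outside its range is refused whole. The fingers move at their own pace and stop on an object; FORCE is the grip in N (left out, the last holds). Time passes only in rows, so rows that repeat a pose let the fingers close. It gives the time, the measured TCP pose, the force, the opening and the grip force at its end, in the units of the state.
- manip.get_obs(): the state, without advancing time (a new reading comes with each control period).
- manip.camera(name): name is "side" or "top" or "wrist"; returns the picture (384x512x3 uint8, red, green, blue); there is no depth.
- manip.camera_info(name): a dict with "vfov" (degrees; the focal length in pixels is half the picture's height over the tangent of half this angle, whatever the lens; pixels are square), "cx", "cy" (the principal point, pixels), "extrinsics" (4x4, takes a point from camera to world coordinates). Camera axes: x right, y up, looking along -z (the intrinsics and any distortion apply to the point x, -y, -z); pixel columns grow to the right and rows downward; lengths in m; the calibration is good to about 2 mm. A picture is of the moment at which its call begins: read the wrist's pose just before it. camera_info takes no time and is no camera call; for the wrist camera it gives the pose at the moment of the call.
- manip.finish_job(): hands the job in; it is judged then, once.
Trained networks look in the newest picture that a camera, given by its name, has taken for a name from the list of things; names that differ only in an ending like _2 or _b are one class to them, and where a whole thing is asked for, a point or a joint stands for the part that bears it (a point fixed in the world has none). Each returns a list of dicts, best first, with "conf" (0 to 1); they miss things now and then, are a little off and sometimes report something else, mostly with a low value. They report only what shows in the picture. A call takes as long as a camera call. They do not tell look-alikes from the thing itself.
- manip.search_frame(camera, target): "rect" ([left, top, right, bottom] in pixels, round what is visible of it).
- manip.silhouettes(camera, target): "pixels" (384x512 bool, what is visible of it) and "rect" ([left, top, right, bottom] in pixels, round what is visible of it).
The state is a dict: "clock": time; "joints": joint angles; "joint_vel": joint speeds; "joint_efforts": joint torques, N m; "eef_pos": TCP position; "tcp_rot": TCP orientation; "force": force on the tool from outside, world axes, zero at the start; "wrist_torque": the same for the moment, N m; "opening": opening from 0.0 (shut) to 1.0 (fully open); "grasp_force": force on a finger pad.
Only numpy, scipy, OpenCV 4.12 (cv2) and the standard library are available. Lean on these libraries where they do the work, as an engineer would, in place of code of your own. Each camera call takes 0.05 s, during which the arm holds its last target. There are 200 camera calls.

## Working session

There is one attempt and no reset: what is moved stays moved. The work goes in short steps, Python scripts to look and compute and a shell command to move; the robot and the scene stay as the last step left them, time stands still between calls to the robot, and variables do not carry over. Pictures are saved under pics/ and viewed, at most 14 in all, crops included, and the job is handed in when it is done.

```bash
ls; mkdir -p pics; cat > h.py <<'E'
from bench import manip
import numpy as np, cv2
def K(n):
    i=manip.camera_info(n); f=192/np.tan(np.radians(i['vfov'])/2); return f,i['cx'],i['cy'],np.array(i['extrinsics']),i
def ray(n,u,v,E=None):
    f,cx,cy,E0,_=K(n); E=E0 if E is None else E
    d=E[:3,:3]@np.array([(u-cx)/f,-(v-cy)/f,-1]); return E[:3,3],d
def onz(n,u,v,z,E=None):
    o,d=ray(n,u,v,E); return o+d*(z-o[2])/d[2]
def proj(n,p,E=None):
    f,cx,cy,E0,_=K(n); E=E0 if E is None else E
    q=E[:3,:3].T@(np.array(p)-E[:3,3]); return cx+f*q[0]/-q[2], cy-f*q[1]/-q[2]
def tri(rs):
    A=np.zeros((3,3));b=np.zeros(3)
    for o,d in rs:
        d=d/np.linalg.norm(d);M=np.eye(3)-np.outer(d,d);A+=M;b+=M@o
    return np.linalg.solve(A,b)
def snap(n,name):
    im=manip.camera(n); cv2.imwrite('pics/'+name,im[:,:,::-1]); return im
E
python3 - <<'E'
from h import *
np.set_printoptions(precision=3,suppress=True)
a=snap('top','top0.png');b=snap('side','side0.png');
cv2.imwrite('pics/ts0.png',np.vstack([a])[:,:,::-1])
for n in('top','side','wrist'): print(n,K(n))
for n in('top','side'):
  for t in ['ball','socket','handle','latch_pad','keeper_top','clip_grip','scrap1_mid','scrap3_mid','tray_floor','tape_measure','sanding_block']:
    print(n,t,[(np.round(d['rect']).astype(int).tolist(),round(d['conf'],2)) for d in manip.search_frame(n,t)])
print(manip.get_obs())
E
```

```text
pics
top (np.float64(485.24272446971116), 254.80154370143717, 188.26731964864547, array([[-0.008,  0.991, -0.132,  0.304],
       [-1.   , -0.01 , -0.014, -0.061],
       [-0.015,  0.132,  0.991,  1.726],
       [ 0.   ,  0.   ,  0.   ,  1.   ]]), {'vfov': 43.175257752565756, 'cx': 254.80154370143717, 'cy': 188.26731964864547, 'extrinsics': array([[-0.008,  0.991, -0.132,  0.304],
       [-1.   , -0.01 , -0.014, -0.061],
       [-0.015,  0.132,  0.991,  1.726],
       [ 0.   ,  0.   ,  0.   ,  1.   ]])})
side (np.float64(384.46918358718113), 253.95839618614292, 183.9915089264403, array([[ 0.998,  0.039, -0.05 ,  0.452],
       [-0.063,  0.571, -0.819, -1.018],
       [-0.003,  0.82 ,  0.572,  0.798],
       [ 0.   ,  0.   ,  0.   ,  1.   ]]), {'vfov': 53.07415238245249, 'cx': 253.95839618614292, 'cy': 183.9915089264403, 'extrinsics': array([[ 0.998,  0.039, -0.05 ,  0.452],
       [-0.063,  0.571, -0.819, -1.018],
       [-0.003,  0.82 ,  0.572,  0.798],
       [ 0.   ,  0.   ,  0.   ,  1.   ]])})
wrist (np.float64(285.1171782802831), 254.39436991167372, 192.5048995292948, array([[ 0
[... 1390 characters left out ...]
[260, 260, 280, 273], 0.68)]
side tray_floor [([206, 121, 284, 174], 0.76)]
side tape_measure [([203, 299, 239, 340], 0.9)]
side sanding_block [([308, 256, 337, 291], 0.93)]
{'clock': 1.2, 'joints': array([-1.24 ,  0.308,  1.634, -0.   ,  1.2  , -0.07 ]), 'joint_vel': array([ 0.001,  0.001,  0.   ,  0.001, -0.001, -0.002]), 'joint_efforts': array([ -0.001, -41.529, -27.708,  -0.   ,   0.001,   0.   ]), 'eef_pos': array([ 0.244, -0.575,  0.256]), 'tcp_rot': array([[ 0.921,  0.39 , -0.   ],
       [ 0.39 , -0.921, -0.   ],
       [-0.   ,  0.   , -1.   ]]), 'force': array([0.932, 0.83 , 0.247]), 'wrist_torque': array([ 0.001,  0.012, -0.007]), 'grasp_force': 0.0, 'opening': 0.9954655497357964}
```

```bash
python3 - <<'E'
from h import *
a=cv2.imread('pics/top0.png');b=cv2.imread('pics/side0.png')
cv2.imwrite('pics/t1.png',cv2.resize(a[115:275,120:400],(800,457),interpolation=cv2.INTER_CUBIC))
cv2.imwrite('pics/s1.png',cv2.resize(b[90:360,180:380],(440,594),interpolation=cv2.INTER_CUBIC))
E
```

```text
(no output)
```

View pics/t1.png

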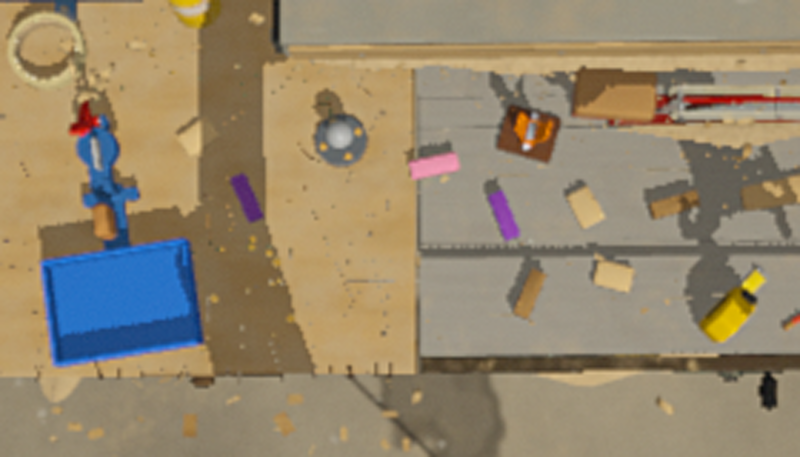

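View pics/side0.png

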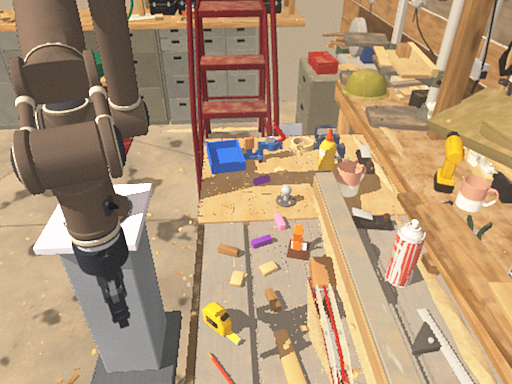

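```bash
python3 - <<'E'
from h import *
np.set_printoptions(precision=3,suppress=True)
c=lambda u,v:(120+u/2.857,115+v/2.857)
for n,u,v,z in [('ball',340,133,.045),('sock',98,150,.07),('handle',104,220,.1),('pad',82,122,.147),('trayBL',45,262,.05),('trayBR',188,240,.05),('trayFL',55,365,.05),('trayFR',202,342,.05),('p1',195,135,.012),('p2',586,205,.012),('p3',612,273,.012),('d1',530,290,.02),('d2',675,200,.02),('clip',530,130,.06),('sand',615,95,.034),('tape',730,310,.064),('edge',400,372,0),('beam',400,50,0.06),('mast',190,10,.1),('purple',245,198,.02),('pink',435,165,.02)]:
    p=onz('top',*c(u,v),z); print(n,p,'side px',np.round(proj('side',p)))
E
for t in 1; do python3 - <<'E'
from h import *
np.set_printoptions(precision=3,suppress=True)
for n in('top','side'):
  manip.camera(n)
  for t in ['ball','socket','handle','latch_pad','clip_grip','scrap1_mid','scrap3_mid']:
    print(n,t,[(np.round(d['rect']).astype(int).tolist(),round(d['conf'],2)) for d in manip.search_frame(n,t)])
E
done
```

```text
ball [0.623 0.017 0.045] side px [286. 190.]
sock [0.6   0.311 0.07 ] side px [271. 142.]
handle [0.511 0.295 0.1  ] side px [248. 138.]
pad [0.62  0.313 0.147] side px [276. 124.]
trayBL [0.466 0.377 0.05 ] side px [236. 139.]
trayBR [0.491 0.203 0.05 ] side px [244. 161.]
trayFL [0.341 0.362 0.05 ] side px [206. 142.]
trayFR [0.367 0.185 0.05 ] side px [211. 165.]
p1 [0.629 0.202 0.012] side px [281. 169.]
p2 [ 0.535 -0.287  0.012] side px [268. 266.]
p3 [ 0.45  -0.317  0.012] side px [238. 276.]
d1 [ 0.429 -0.215  0.02 ] side px [229. 247.]
d2 [ 0.539 -0.396  0.02 ] side px [274. 297.]
clip [ 0.622 -0.215  0.06 ] side px [297. 234.]
sand [ 0.67  -0.324  0.034] side px [321. 268.]
tape [ 0.4   -0.449  0.064] side px [217. 306.]
edge [ 0.33  -0.054  0.   ] side px [198. 218.]
beam [ 0.723 -0.058  0.06 ] side px [321. 199.]
mast [0.766 0.196 0.1  ] side px [319. 148.]
purple [0.547 0.137 0.02 ] side px [261. 177.]
pink [ 0.586 -0.1    0.02 ] side px [279. 219.]
top ball [([229, 154, 245, 173], 0.72)]
top socket [([134, 151, 188, 242], 0.97)]
top handle [([137, 152, 193, 245], 0.84)]
top latch_pad [([147, 153, 154, 164], 0.63)]
top clip_grip []
top scrap1_mid [([136, 150, 190, 245], 0.72)]
top scrap3_mid [([316, 183, 331, 192], 0.52)]
side ball [([276, 167, 287, 173], 0.7), ([272, 123, 288, 144], 0.59), ([277, 185, 295, 208], 0.55), ([293, 225, 304, 248], 0.54)]
side socket [([210, 122, 286, 172], 0.9), ([273, 184, 296, 206], 0.17)]
side handle [([209, 125, 287, 173], 0.55)]
side latch_pad [([206, 123, 288, 171], 0.64), ([274, 125, 285, 140], 0.5), ([276, 184, 296, 208], 0.3)]
side clip_grip [([292, 224, 304, 248], 0.47)]
side scrap1_mid [([266, 289, 284, 314], 0.79)]
side scrap3_mid [([258, 260, 277, 272], 0.61)]
```

View pics/s1.png

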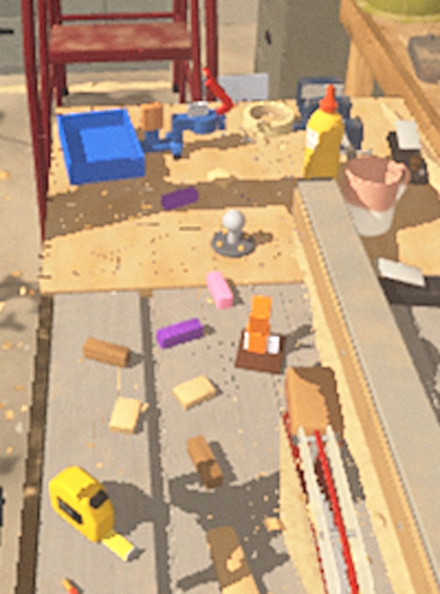

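```bash
cat >> h.py <<'E'
from scipy.spatial.transform import Rotation as Ro
def go(p,yaw=None,R=None):
    "rows for TCP to p, tool down with tool x at yaw; n rows needed"
    o=manip.get_obs(); R0=o['tcp_rot']
    if R is None: c,s=np.cos(yaw),np.sin(yaw); R=np.array([[c,s,0],[s,-c,0],[0,0,-1.]])
    d=R0.T@(np.array(p)-o['eef_pos'])*100; w=Ro.from_matrix(R0.T@R).as_rotvec()
    print('ROW',np.round(d,2).tolist(),np.round(w,3).tolist(),'n>=',int(max(np.linalg.norm(d)/5,np.linalg.norm(w)/.149))+1)
def st():
    o=manip.get_obs(); print('t',round(o['clock'],2),'p',np.round(o['eef_pos'],4),'z',np.round(o['tcp_rot'][:,2],3),'yaw',round(float(np.arctan2(o['tcp_rot'][1,0],o['tcp_rot'][0,0])),3),'F',np.round(o['force'],1),'op',round(o['opening']*8.54,2),'g',round(o['grasp_force'],1),'q',np.round(o['joints'],2))
E
python3 -c "
from h import *
go([.505,.296,.29],.135);st()"
```

```text
ROW [58.05, -70.06, -3.37] [0.0, -0.0, 0.266] n>= 19
t 2.0 p [ 0.2438 -0.5755  0.2563] z [ 0. -0. -1.] yaw 0.401 F [ 0.3 -0.4  0.2] op 8.56 g 0.0 q [-1.24  0.31  1.63  0.    1.2  -0.07]
```

```bash
R='see rows'; python3 -m crank '[[[58,-70,-3.4,0,0,0.266,8.5],[58,-70,-3.4,0,0,0.266,8.5],[58,-70,-3.4,0,0,0.266,8.5],[58,-70,-3.4,0,0,0.266,8.5],[58,-70,-3.4,0,0,0.266,8.5],[58,-70,-3.4,0,0,0.266,8.5],[58,-70,-3.4,0,0,0.266,8.5],[58,-70,-3.4,0,0,0.266,8.5],[58,-70,-3.4,0,0,0.266,8.5],[58,-70,-3.4,0,0,0.266,8.5],[58,-70,-3.4,0,0,0.266,8.5],[58,-70,-3.4,0,0,0.266,8.5],[58,-70,-3.4,0,0,0.266,8.5],[58,-70,-3.4,0,0,0.266,8.5],[58,-70,-3.4,0,0,0.266,8.5],[58,-70,-3.4,0,0,0.266,8.5],[58,-70,-3.4,0,0,0.266,8.5],[58,-70,-3.4,0,0,0.266,8.5],[58,-70,-3.4,0,0,0.266,8.5],[58,-70,-3.4,0,0,0.266,8.5]]]'
python3 - <<'E'
from h import *
st()
E=K('wrist')[3]; np.save('E1.npy',E)
a=snap('wrist','w1.png')
for t in ['handle','socket','latch_pad','tray_floor','scrap3_mid']:
    print(t,[(np.round(d['rect']).astype(int).tolist(),round(d['conf'],2)) for d in manip.search_frame('wrist',t)])
E
```

```text
clock: 4.0
eef_pos: [0.5047, 0.2968, 0.29]
tcp_rot: [[0.991, 0.137, -0.0], [0.137, -0.991, -0.0], [-0.0, 0.0, -1.0]]
force: [0.5, -1.5, -0.9]
opening: 0.995
grasp_force: 0.0
t 4.0 p [0.5047 0.2968 0.29  ] z [-0. -0. -1.] yaw 0.138 F [ 0.5 -1.5 -0.9] op 8.5 g 0.0 q [ 0.46  0.2   1.7  -0.    1.24  1.89]
handle [([186, 12, 318, 266], 0.78)]
socket [([190, 10, 320, 265], 0.97)]
latch_pad [([235, 13, 265, 72], 0.81)]
tray_floor [([186, 12, 323, 265], 0.64)]
scrap3_mid []
```

View pics/w1.png

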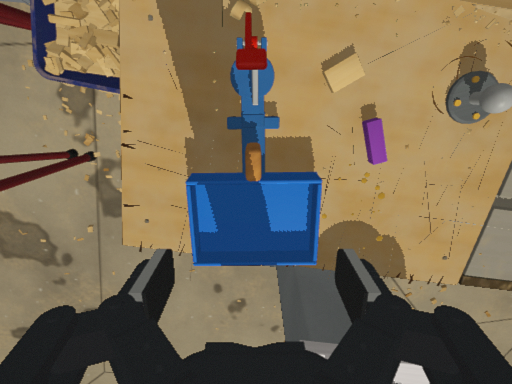

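```bash
python3 - <<'E'
from h import *
np.set_printoptions(precision=4,suppress=True)
E=np.load('E1.npy')
for n,u,v,z in [('hand front',253,144,.1),('hand back top',255,178,.1),('handmid',253.5,163,.09),('roof c',252,77,.07),('keeper front',255,70,.094),('keeper back',255,105,.094),('trayBL',191,176,.05),('trayBR',320,174,.05),('FL',193,264,.05),('FR',317,262,.05),('ball',493,97,.045),('foot',471,98,.008),('p1',343,72,.012),('purple',375,141,.02)]:
    print(n,onz('wrist',u,v,z,E))
c=lambda u,v:(120+u/2.857,115+v/2.857)
for n,t,w in [('ball',c(340,133),(493,97)),('p1',c(195,135),(343,72)),('handle',c(105,220),(253.5,160))]:
    print(n,tri([ray('top',*t),ray('wrist',*w,E)]))
E
```

```text
hand front [0.5384 0.3021 0.1   ]
hand back top [0.5011 0.2947 0.1   ]
handmid [0.5155 0.2985 0.09  ]
roof c [0.6061 0.3126 0.07  ]
keeper front [0.6118 0.3102 0.094 ]
keeper back [0.5782 0.3055 0.094 ]
trayBL [0.4782 0.3753 0.05  ]
trayBR [0.5038 0.21   0.05  ]
FL [0.3465 0.3637 0.05  ]
FR [0.3744 0.1866 0.05  ]
ball [0.6251 0.0225 0.045 ]
foot [0.6237 0.0219 0.008 ]
p1 [0.6311 0.199  0.012 ]
purple [0.5521 0.138  0.02  ]
ball [0.625  0.0177 0.0386]
p1 [0.6291 0.2007 0.0171]
handle [0.5147 0.2992 0.073 ]
```

```bash
python3 -c "
from h import *
go([.513,.299,.084],.148)"
```

```text
ROW [0.91, -0.41, 20.64] [0.0, 0.0, -0.015] n>= 5
```

```bash
python3 -m crank '[[[0.9,-0.2,4,0,0,-0.013,5],[0.9,-0.2,8,0,0,-0.013,5],[0.9,-0.2,12,0,0,-0.013,5],[0.9,-0.2,15,0,0,-0.013,5],[0.9,-0.2,17,0,0,-0.013,5],[0.9,-0.2,19,0,0,-0.013,5],[0.9,-0.2,20.6,0,0,-0.013,5],[0.9,-0.2,20.6,0,0,-0.013,5],[0.9,-0.2,20.6,0,0,-0.013,4],[0.9,-0.2,20.6,0,0,-0.013,3],[0.9,-0.2,20.6,0,0,-0.013,2],[0.9,-0.2,20.6,0,0,-0.013,1],[0.9,-0.2,20.6,0,0,-0.013,1],[0.9,-0.2,20.6,0,0,-0.013,1],[0.9,-0.2,20.6,0,0,-0.013,1],[0.9,-0.2,20.6,0,0,-0.013,1]]]' 60
python3 - <<'E'
from h import *
st()
a=snap('wrist','w2.png')
E
```

```text
clock: 5.9
eef_pos: [0.5145, 0.2994, 0.0858]
tcp_rot: [[0.989, 0.147, 0.002], [0.147, -0.989, 0.002], [0.003, -0.001, -1.0]]
force: [-0.5, 2.2, 5.8]
opening: 0.206
grasp_force: 61.0
t 5.9 p [0.5145 0.2994 0.0858] z [ 0.002  0.002 -1.   ] yaw 0.148 F [-0.5  2.2  5.8] op 1.76 g 61.0 q [0.45 0.46 1.81 0.   0.87 1.88]
```

View pics/w2.png

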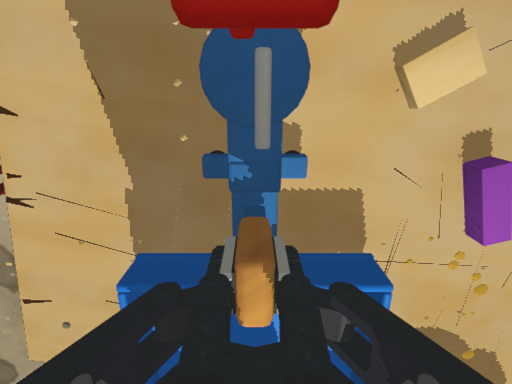

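```bash
python3 -c "
from h import *
np.set_printoptions(precision=4,suppress=True)
for n,u,v,z in [('roof',255,69,.07),('handtop',254,270,.1),('keepF',263,47,.094),('keepB',263,149,.094)]: print(n,onz('wrist',u,v,z))
go([.531,.100,.156],.148)"
```

```text
roof [0.6082 0.3124 0.07  ]
handtop [0.5288 0.3009 0.1   ]
keepF [0.6135 0.3104 0.094 ]
keepB [0.5787 0.3049 0.094 ]
ROW [-1.28, 19.96, -7.05] [-0.001, -0.003, -0.0] n>= 5
```

```bash
python3 -m crank '[[[0,0,-2,0,0,0,1],[0,0,-4,0,0,0,1],[0,0,-6,0,0,0,1],[0,0,-7,0,0,0,1],[0,0,-7,0,0,0,1],[0,0,-7,0,0,0,1]]]' 60
```

```text
clock: 6.55
eef_pos: [0.5124, 0.298, 0.153]
tcp_rot: [[0.989, 0.147, -0.002], [0.147, -0.989, -0.001], [-0.002, 0.001, -1.0]]
force: [-0.1, 0.3, -4.8]
opening: 0.205
grasp_force: 59.7
```

```bash
python3 -m crank '[[[0,2,0,0,0,0,1],[-0.3,5,0,0,0,0,1],[-0.6,8,0,0,0,0,1],[-0.8,11,0,0,0,0,1],[-1,14,0,0,0,0,1],[-1,17,0,0,0,0,1],[-1,19,0,0,0,0,1],[-1,20,0,0,0,0,1],[-1,20,0,0,0,0,1],[-1,20,0,0,0,0,1],[-1,20,0,0,0,0,1],[-1,20,0,0,0,0,1]]]' 60
python3 - <<'E'
from h import *
st(); np.save('E3.npy',K('wrist')[3])
a=snap('wrist','w3.png')
print([(d['rect'],d['conf']) for d in manip.search_frame('wrist','ball')])
E
```

```text
clock: 7.75
eef_pos: [0.5328, 0.1002, 0.1542]
tcp_rot: [[0.989, 0.149, -0.0], [0.149, -0.989, 0.0], [-0.0, -0.0, -1.0]]
force: [0.2, 0.2, -3.8]
opening: 0.2
grasp_force: 59.8
t 7.75 p [0.5328 0.1002 0.1542] z [-0.  0. -1.] yaw 0.149 F [ 0.2  0.2 -3.8] op 1.71 g 59.8 q [0.11 0.27 1.91 0.   0.96 1.53]
[([323.0, 59.2, 406.7, 139.9], 0.64), ([481.5, 299.2, 510.1, 341.4], 0.24)]
```

View pics/w3.png

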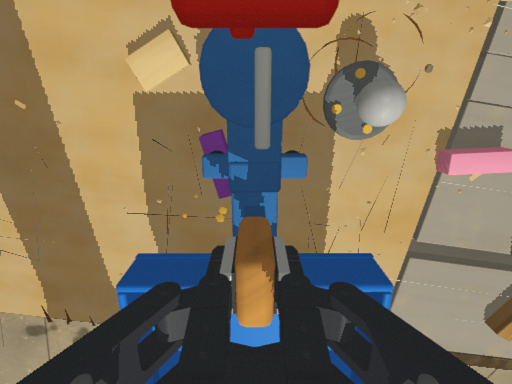

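```bash
python3 - <<'E'
from h import *
np.set_printoptions(precision=4,suppress=True)
E=np.load('E3.npy'); E1=np.load('E1.npy')
print('ball',onz('wrist',381.5,101,.045,E),'foot',onz('wrist',364,100,.008,E),'roof',onz('wrist',255,69,.1385,E),'keepF',onz('wrist',263,47,.1625,E),onz('wrist',263,149,.1625,E))
print(tri([ray('wrist',381.5,101,E),ray('wrist',493,97,E1)]),tri([ray('wrist',381.5,101,E),ray('top',239,161.6)]))
im=cv2.imread('pics/top0.png')
E
```

```text
ball [0.6259 0.0164 0.045 ] foot [0.6261 0.0162 0.008 ] roof [0.6264 0.1133 0.1385] keepF [0.6317 0.1114 0.1625] [0.597  0.1058 0.1625]
[0.6267 0.0094 0.0284] [0.6244 0.017  0.0451]
```

```bash
python3 -m crank '[[[-0.45,3,0,0,0,0,1],[-0.9,6,0,0,0,0,1],[-1.3,8.5,0,0,0,0,1],[-1.45,9.6,0,0,0,0,1],[-1.45,9.6,0,0,0,0,1],[-1.45,9.6,1.5,0,0,0,1],[-1.45,9.6,3,0,0,0,1],[-1.45,9.6,4,0,0,0,1],[-1.45,9.6,4.7,0,0,0,1],[-1.45,9.6,5.3,0,0,0,1],[-1.45,9.6,5.3,0,0,0,1],[-1.45,9.6,5.3,0,0,0,1]]]' 60
python3 -c "
from h import *
st();snap('side','s2.png')
b=cv2.imread('pics/s2.png');cv2.imwrite('pics/s2c.png',cv2.resize(b[110:260,180:340],(640,600),interpolation=cv2.INTER_CUBIC))
np.set_printoptions(precision=4,suppress=True)
for p in [(.626,.0163,.045),(.626,.0163,.008)]: print(proj('side',p))"
```

```text
clock: 9.05
eef_pos: [0.5331, 0.0023, 0.1015]
tcp_rot: [[0.989, 0.147, 0.0], [0.147, -0.989, 0.0], [0.0, 0.0, -1.0]]
force: [0.2, 0.2, -3.9]
opening: 0.202
grasp_force: 60.4
t 9.05 p [0.5331 0.0023 0.1015] z [ 0.  0. -1.] yaw 0.148 F [ 0.2  0.2 -3.9] op 1.73 g 60.4 q [-0.08  0.34  1.95  0.    0.85  1.35]
(np.float64(287.112576850773), np.float64(190.39927544711065))
(np.float64(286.60982199623044), np.float64(199.2215899925383))
```

View pics/s2c.png

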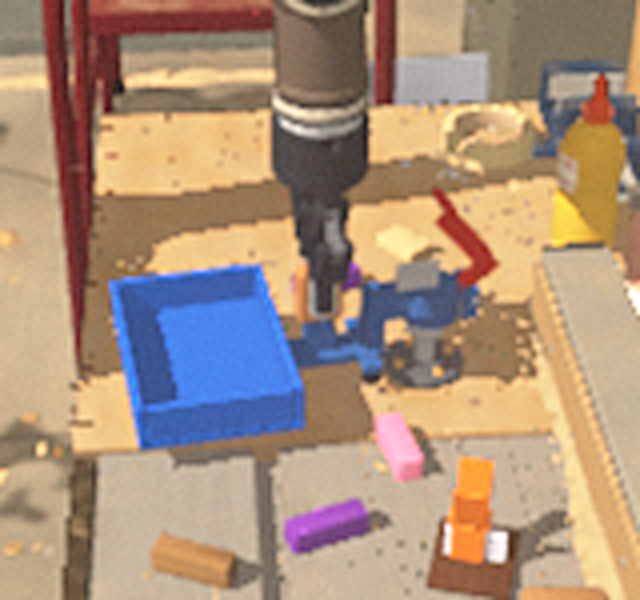

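```bash
python3 -m crank '[[[0,-0.05,0.4,0,0,0,1],[0,-0.05,0.7,0,0,0,1],[0,-0.05,1.0,0,0,0,1],[0,-0.05,1.0,0,0,0,1],[0,-0.05,1.0,0,0,0,1]]]' 60
python3 -m crank '[[[0,0,0.3,0,0,0,1],[0,0,0.5,0,0,0,1],[0,0,0.65,0,0,0,1],[0,0,0.65,0,0,0,1],[0,0,0.65,0,0,0,1]]]' 60
```

```text
clock: 9.6
eef_pos: [0.5325, 0.0026, 0.0911]
tcp_rot: [[0.989, 0.147, -0.0], [0.147, -0.989, 0.0], [-0.0, -0.0, -1.0]]
force: [0.7, 0.4, -4.6]
opening: 0.202
grasp_force: 60.4
clock: 10.1
eef_pos: [0.5327, 0.0027, 0.0858]
tcp_rot: [[0.989, 0.147, -0.0], [0.147, -0.989, 0.0], [-0.0, -0.0, -1.0]]
force: [-4.5, 0.8, 6.7]
opening: 0.202
grasp_force: 61.6
```

```bash
python3 -m crank '[[[0,0,-0.1,0,0,0,2.5],[0,0,-0.1,0,0,0,4],[0,0,-0.1,0,0,0,5],[0,0,-0.1,0,0,0,5],[0,0,-2,0,0,0,5],[0,0,-5,0,0,0,5],[0,0,-9,0,0,0,5],[0,0,-12,0,0,0,5],[0,0,-12,0,0,0,5],[0,0,-12,0,0,0,5]]]' 60
python3 - <<'E'
from h import *
np.set_printoptions(precision=4,suppress=True)
st(); np.save('E4.npy',K('wrist')[3])
a=snap('wrist','w4.png');snap('top','top4.png')
E
```

```text
clock: 11.1
eef_pos: [0.5332, 0.0026, 0.2054]
tcp_rot: [[0.989, 0.147, 0.002], [0.147, -0.989, -0.0], [0.002, 0.0, -1.0]]
force: [-0.6, 0.0, 0.6]
opening: 0.588
grasp_force: 0.0
t 11.1 p [0.5332 0.0026 0.2054] z [ 0.002 -0.    -1.   ] yaw 0.148 F [-0.6  0.   0.6] op 5.02 g 0.0 q [-0.08  0.19  1.9  -0.    1.06  1.35]
```

View pics/w4.png

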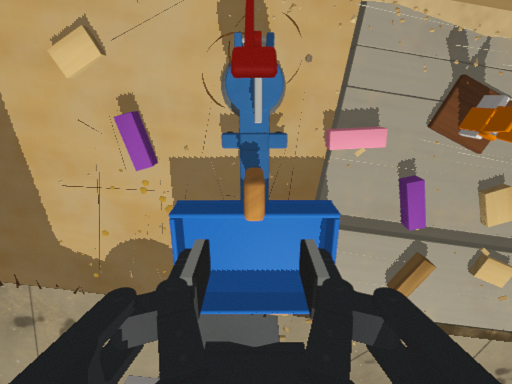

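```bash
python3 -m crank '[[[0,0,0,0,0,0,2],[4,0,-0.5,0,0,0,0],[8,0,-0.5,0,0,0,0],[11.5,0,-0.5,0,0,0,0],[13.5,0,0,0,0,0,0],[13.5,0,0.5,0,0,0,0],[13.5,0,0.5,0,0,0,0],[13.5,0,0.5,0,0,0,0]]]' 60
python3 -c "
from h import *
np.set_printoptions(precision=4,suppress=True)
st();print(onz('wrist',254,88,.07,np.load('E4.npy')))"
```

```text
clock: 12.0
eef_pos: [0.6643, 0.0224, 0.1982]
tcp_rot: [[0.989, 0.147, -0.004], [0.147, -0.989, 0.0], [-0.004, -0.001, -1.0]]
force: [-0.3, -0.0, -0.5]
opening: -0.002
grasp_force: 0.0
t 12.0 p [0.6643 0.0224 0.1982] z [-0.004  0.    -1.   ] yaw 0.148 F [-0.3 -0.  -0.5] op -0.02 g 0.0 q [-0.03  0.44  1.58 -0.    1.13  1.39]
[0.622  0.0153 0.07  ]
```

```bash
python3 -m crank '[[[-1,0,1.5,0,0,0,0],[-1.8,0,2.5,0,0,0,0],[-2.9,0,2.8,0,0,0,0],[-3.8,0,3.1,0,0,0,0],[-4.6,0,3.4,0,0,0,0],[-5.3,0,3.8,0,0,0,0],[-6,0,4.2,0,0,0,0],[-6.6,0,4.7,0,0,0,0],[-7.2,0,5.2,0,0,0,0],[-7.7,0,5.8,0,0,0,0],[-8.25,0,6.4,0,0,0,0],[-8.7,0,7.1,0,0,0,0],[-8.9,0,7.5,0,0,0,0],[-9.1,0,7.9,0,0,0,0],[-9.1,0,8.1,0,0,0,0],[-9.1,0,8.1,0,0,0,0],[-9.1,0,8.1,0,0,0,0]]]' 60
```

```text
clock: 13.7
eef_pos: [0.5767, 0.0093, 0.1207]
tcp_rot: [[0.989, 0.147, 0.0], [0.147, -0.989, 0.0], [0.0, -0.0, -1.0]]
force: [-2.1, 1.9, 9.9]
opening: -0.001
grasp_force: 5.3
```

```bash
python3 -m crank '[[[0,0,-2,0,0,0,0],[0,0,-5,0,0,0,0],[0,0,-9,0,0,0,0],[0,0,-14,0,0,0,0],[-2,4,-18,0,0,0,4],[-4,8,-18,0,0,0,8.5],[-5,12,-18,0,0,0,8.5],[-6,16,-18,0,0,0,8.5],[-6,20,-18,0,0,0,8.5],[-6,22.5,-18,0,0,0,8.5],[-6,22.5,-18,0,0,0,8.5],[-6,22.5,-18,0,0,0,8.5],[-6,22.5,-18,0,0,0,8.5]]]' 60
python3 - <<'E'
from h import *
np.set_printoptions(precision=4,suppress=True)
st(); np.save('E5.npy',K('wrist')[3])
a=snap('wrist','w5.png')
for t in ['clip_grip','latch_pad','scrap1_mid','scrap3_mid']:
    print(t,[(np.round(d['rect']).astype(int).tolist(),round(d['conf'],2)) for d in manip.search_frame('wrist',t)])
E
```

```text
clock: 15.0
eef_pos: [0.5496, -0.2212, 0.2982]
tcp_rot: [[0.989, 0.148, -0.001], [0.148, -0.989, 0.001], [-0.001, -0.001, -1.0]]
force: [0.0, 0.9, 0.4]
opening: 0.995
grasp_force: 0.0
t 15.0 p [ 0.5496 -0.2212  0.2982] z [-0.001  0.001 -1.   ] yaw 0.149 F [0.  0.9 0.4] op 8.5 g 0.0 q [-0.46  0.21  1.67  0.    1.26  0.97]
clip_grip [([242, 91, 284, 126], 0.82)]
latch_pad [([27, 34, 66, 130], 0.7), ([292, 215, 327, 239], 0.43)]
scrap1_mid [([350, 172, 397, 192], 0.92), ([21, 30, 171, 257], 0.61)]
scrap3_mid [([283, 154, 312, 189], 0.94), ([347, 173, 399, 192], 0.53)]
```

View pics/w5.png

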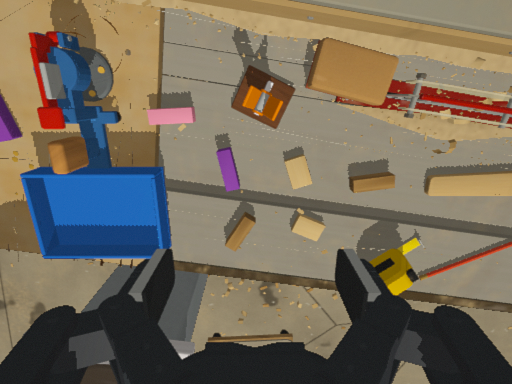

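```bash
python3 - <<'E'
from h import *
b=cv2.imread('pics/w5.png')
c=np.hstack([cv2.resize(b[60:135,225:305],(480,450),interpolation=cv2.INTER_CUBIC),cv2.resize(b[25:175,15:120],(315,450),interpolation=cv2.INTER_CUBIC)])
cv2.imwrite('pics/c5.png',c)
np.set_printoptions(precision=4,suppress=True)
E=np.load('E5.npy')
for u,v in [(253,68),(295,88),(276,127),(233,106)]: print(onz('wrist',u,v,.008,E))
x=np.array([.989,.147,0]);y=np.array([-.147,.989,0]);s=np.array([.626,.016,0])
print('shut pad px',proj('wrist',s-.05*x+[0,0,.096],E))
E
```

```text
[ 0.6654 -0.2024  0.008 ]
[ 0.6493 -0.2617  0.008 ]
[ 0.5951 -0.2453  0.008 ]
[ 0.6141 -0.1823  0.008 ]
shut pad px (np.float64(48.42234329756096), np.float64(117.52439701732085))
```

View pics/c5.png

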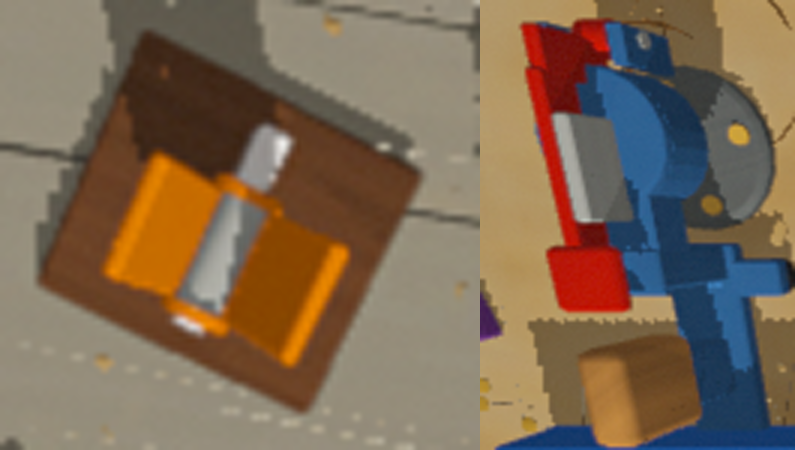

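```bash
python3 - <<'E'
from h import *
np.set_printoptions(precision=4,suppress=True)
E=np.load('E5.npy')
print('top',onz('wrist',225+225/6,60+260/6,.083,E))
f=lambda u,v,z:onz('wrist',225+u/6,60+v/6,z,E)
print('wing edges',f(155,155,.083),f(105,275,.083),f(347,245,.083),f(290,365,.083))
print('fin',f(270,135,.034),f(195,325,.034))
for u,v in [(323,38),(308,80),(385,104),(397,58)]: print('block',onz('wrist',u,v,.034,E))
go([.629,-.222,.15],-.30)
E
```

```text
top [ 0.6252 -0.2194  0.083 ]
wing edges [ 0.6414 -0.204   0.083 ] [ 0.6193 -0.1978  0.083 ] [ 0.6312 -0.2413  0.083 ] [ 0.6083 -0.2346  0.083 ]
fin [ 0.65   -0.2262  0.034 ] [ 0.6099 -0.2166  0.034 ]
block [ 0.7082 -0.2805  0.034 ]
block [ 0.6599 -0.2725  0.034 ]
block [ 0.6465 -0.3757  0.034 ]
block [ 0.7003 -0.3743  0.034 ]
ROW [7.8, 1.25, 14.88] [-0.0, 0.0, 0.449] n>= 4
```

```bash
python3 -c "
from h import *
go([.627,-.220,.070],-.28)"
```

```text
ROW [7.63, 1.02, 22.88] [-0.0, 0.0, 0.429] n>= 5
```

```bash
python3 -m crank '[[[3,0.4,4,0,0,0.14,6.5],[6,0.8,8,0,0,0.28,6.5],[7.6,1,12,0,0,0.429,6.5],[7.6,1,14,0,0,0.429,6.5],[7.6,1,14,0,0,0.429,6.5],[7.6,1,17,0,0,0.429,6.5],[7.6,1,20,0,0,0.429,6.5],[7.6,1,22,0,0,0.429,6.5],[7.6,1,22.9,0,0,0.429,6.5],[7.6,1,22.9,0,0,0.429,6.5],[7.6,1,22.9,0,0,0.429,6.5]]]' 60
python3 - <<'E'
from h import *
st(); snap('wrist','w6.png')
E
```

```text
clock: 16.35
eef_pos: [0.6279, -0.2215, 0.0718]
tcp_rot: [[0.961, -0.277, 0.003], [-0.277, -0.961, -0.001], [0.003, 0.0, -1.0]]
force: [-0.2, -0.1, -0.1]
opening: 0.763
grasp_force: 0.0
t 16.35 p [ 0.6279 -0.2215  0.0718] z [ 0.003 -0.001 -1.   ] yaw -0.281 F [-0.2 -0.1 -0.1] op 6.52 g 0.0 q [-0.4   0.59  1.64 -0.    0.91  1.45]
```

View pics/w6.png

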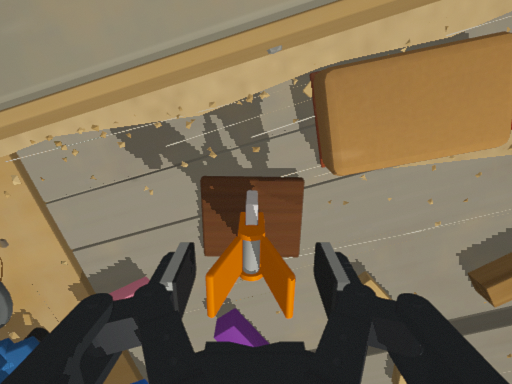

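```bash
python3 -m crank '[[[0,0,0,0,0,0,4],[0,0,0,0,0,0,2.5],[0,0,0,0,0,0,1],[0,0,0,0,0,0,0],[0,0,0,0,0,0,0],[0,0,0,0,0,0,0],[0,0,0,0,0,0,0],[0,0,0,0,0,0,0]]]' 60
python3 -m crank '[[[0,0,-1,0,0,0,0],[0,0,-3,0,0,0,0],[0,0,-6,0,0,0,0],[0,0,-10,0,0,0,0],[0,0,-14,0,0,0,0],[0,0,-14,0,0,0,0],[0,0,-14,0,0,0,0]]]' 60
python3 - <<'E'
from h import *
st(); np.save('E7.npy',K('wrist')[3]); snap('wrist','w7.png'); snap('side','s7.png')
go([.6141,.0144,.215],.148)
a=cv2.imread('pics/w7.png');b=cv2.imread('pics/s7.png')
o=manip.get_obs()['eef_pos'];u,v=map(int,proj('side',o-[0,0,.05]));print(u,v)
cv2.imwrite('pics/c7.png',np.hstack([cv2.resize(a[180:360,150:360],(466,400)),cv2.resize(b[v-40:v+40,u-32:u+32],(320,400),interpolation=cv2.INTER_CUBIC)]))
E
```

```text
clock: 17.2
eef_pos: [0.6287, -0.2219, 0.0727]
tcp_rot: [[0.961, -0.278, 0.005], [-0.278, -0.961, -0.002], [0.005, 0.001, -1.0]]
force: [-0.1, -0.1, 7.4]
opening: 0.151
grasp_force: 62.7
clock: 17.9
eef_pos: [0.6273, -0.2212, 0.2118]
tcp_rot: [[0.961, -0.277, 0.003], [-0.277, -0.961, -0.001], [0.003, 0.0, -1.0]]
force: [0.2, -0.2, -0.5]
opening: 0.152
grasp_force: 61.6
t 17.9 p [ 0.6273 -0.2212  0.2118] z [ 0.003 -0.001 -1.   ] yaw -0.281 F [ 0.2 -0.2 -0.5] op 1.3 g 61.6 q [-0.4   0.42  1.57 -0.    1.14  1.45]
ROW [-7.61, -22.25, -0.63] [-0.001, 0.003, -0.429] n>= 5
300 207
```

View pics/c7.png

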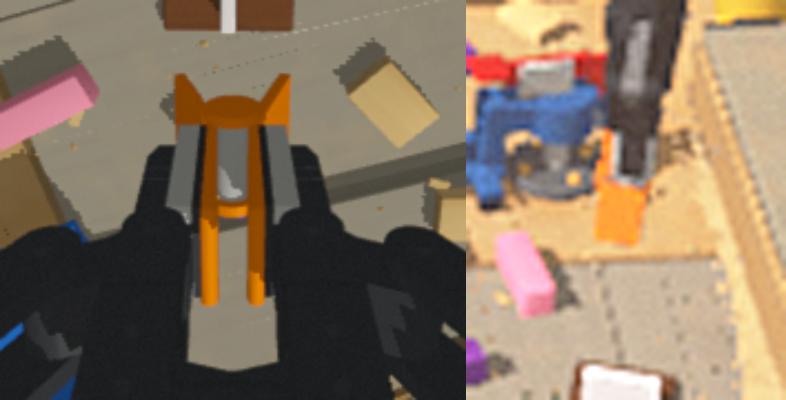

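```bash
python3 - <<'E'
from h import *
E=np.load('E7.npy')
o=manip.get_obs();R=o['tcp_rot']
for x in (0,.012):
  for y in (-.014,.014): print(x,y,np.round(proj('wrist',o['eef_pos']+R@[x,y,.0647],E),1))
for u in (232,278): print(R.T@(onz('wrist',u,214,o['eef_pos'][2]-.0647,E)-o['eef_pos']))
E
```

```text
0 -0.014 [233.7 223.5]
0 0.014 [273.  223.5]
0.012 -0.014 [233.3 207.8]
0.012 0.014 [273.3 207.8]
[ 0.00733601 -0.01503311  0.06468332]
[0.00734207 0.01738131 0.06467145]
```

```bash
python3 -m crank '[[[-1.5,-4.5,0,0,0,-0.1,0],[-3,-9,0,0,0,-0.2,0],[-4.5,-13.5,0,0,0,-0.3,0],[-6,-18,0,0,0,-0.4,0],[-7.3,-22.3,0,0,0,-0.429,0],[-7.3,-22.4,0,0,0,-0.429,0],[-7.3,-22.4,0,0,0,-0.429,0],[-7.3,-22.4,0,0,0,-0.429,0],[-7.3,-22.4,1,0,0,-0.429,0],[-7.3,-22.4,1.5,0,0,-0.429,0],[-7.3,-22.4,1.5,0,0,-0.429,0]]]' 60
python3 - <<'E'
from h import *
st(); snap('wrist','w8.png')
go([.6179,.016,.142],.148)
snap('side','s8.png')
a=cv2.imread('pics/w8.png');b=cv2.imread('pics/s8.png')
cv2.imwrite('pics/c8.png',np.hstack([cv2.resize(a[130:350,130:380],(455,400)),cv2.resize(b[130:215,250:320],(330,400),interpolation=cv2.INTER_CUBIC)]))
E
```

```text
clock: 19.1
eef_pos: [0.6175, 0.0134, 0.1928]
tcp_rot: [[0.989, 0.146, -0.004], [0.146, -0.989, 0.0], [-0.003, -0.001, -1.0]]
force: [-0.2, -0.5, -0.5]
opening: 0.15
grasp_force: 61.6
t 19.1 p [0.6175 0.0134 0.1928] z [-0.004  0.    -1.   ] yaw 0.146 F [-0.2 -0.5 -0.5] op 1.28 g 61.6 q [-0.05  0.36  1.7  -0.    1.08  1.38]
ROW [0.04, -0.24, 5.15] [-0.0, 0.002, -0.002] n>= 2
```

View pics/c8.png

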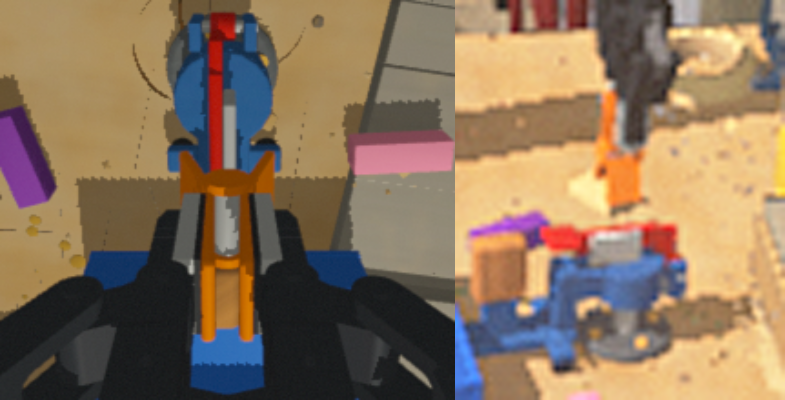

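```bash
python3 -m crank '[[[0.05,-0.2,1,0,0,0,0],[0.05,-0.2,2,0,0,0,0],[0.05,-0.2,3,0,0,0,0],[0.05,-0.2,3.8,0,0,0,0],[0.05,-0.2,4.4,0,0,0,0],[0.05,-0.2,4.9,0,0,0,0],[0.05,-0.2,5.1,0,0,0,0],[0.05,-0.2,5.1,0,0,0,0],[0.05,-0.2,5.1,0,0,0,0]]]' 60
```

```text
clock: 20.1
eef_pos: [0.6192, 0.0165, 0.1442]
tcp_rot: [[0.989, 0.147, 0.001], [0.147, -0.989, -0.0], [0.001, 0.0, -1.0]]
force: [-0.4, 0.2, -0.8]
opening: 0.147
grasp_force: 61.6
```

```bash
python3 -m crank '[[[0,0,0.25,0,0,0,0],[0,0,0.25,0,0,0,0],[0,0,0.25,0,0,0,1.6],[0,0,0.25,0,0,0,2.2],[0,0,0.25,0,0,0,3],[0,0,0.25,0,0,0,4],[0,0,0.25,0,0,0,5.5],[0,0,0.25,0,0,0,6.5],[0,0,0.25,0,0,0,6.5],[0,0,-3,0,0,0,6.5],[0,0,-7,0,0,0,6.5],[0,0,-11,0,0,0,6.5],[-2,3,-15,0,0,0,6.5],[-6,6,-17,0,0,0,6.5],[-6,6,-17,0,0,0,6.5],[-6,6,-17,0,0,0,6.5],[-6,6,-17,0,0,0,6.5]]]' 60
python3 - <<'E'
from h import *
st(); np.save('E9.npy',K('wrist')[3]); snap('wrist','w9.png');snap('side','s9.png')
a=cv2.imread('pics/w9.png');b=cv2.imread('pics/s9.png')
x=np.array([.989,.147,0]);s=np.array([.626,.0163,0])-.012*x
print('expected clip top px',proj('wrist',s+[0,0,.152]),'keeper',proj('wrist',s+[0,0,.094]))
cv2.imwrite('pics/c9.png',np.hstack([cv2.resize(a,(480,360)),cv2.resize(b[140:220,245:315],(315,360),interpolation=cv2.INTER_CUBIC)]))
E
```

```text
clock: 21.8
eef_pos: [0.5682, -0.0511, 0.3129]
tcp_rot: [[0.989, 0.147, -0.001], [0.147, -0.989, 0.001], [-0.001, -0.001, -1.0]]
force: [-0.2, 0.6, 0.4]
opening: 0.765
grasp_force: 0.0
t 21.8 p [ 0.5682 -0.0511  0.3129] z [-0.001  0.001 -1.   ] yaw 0.148 F [-0.2  0.6  0.4] op 6.53 g 0.0 q [-0.17  0.16  1.7   0.    1.28  1.26]
expected clip top px (np.float64(193.21552729850015), np.float64(126.73437215132208)) keeper (np.float64(203.559545780492), np.float64(121.28978602852496))
```

View pics/c9.png

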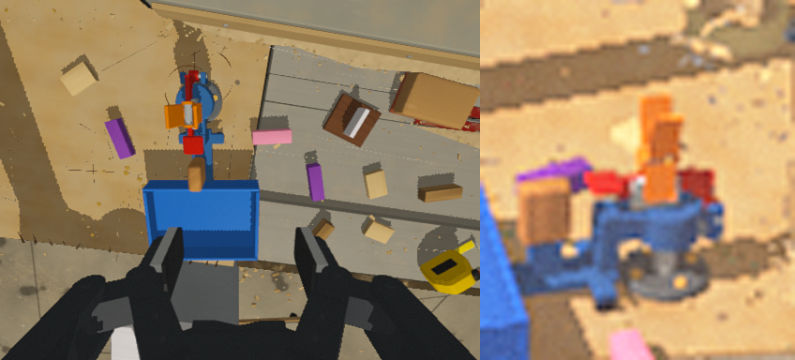

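```bash
cat >> h.py <<'E'
def scraps(cam='wrist',tag='x'):
    E=K(cam)[3]; im=snap(cam,tag+'.png')
    for t,z,(w,l) in [('scrap1_mid',.02,(.02,.06)),('scrap3_mid',.012,(.03,.045))]:
        for d in manip.silhouettes(cam,t):
            m=d['pixels']; ys,xs=np.nonzero(m)
            if len(xs)<30: continue
            P=np.array([onz(cam,u,v,z*.75,E)[:2] for u,v in zip(xs,ys)])
            (c,(a,b),an)=cv2.minAreaRect((P*1000).astype(np.float32))
            if a<b: an+=90; a,b=b,a
            print(t,round(d['conf'],2),'px',np.round([xs.mean(),ys.mean()]),'c',np.round(np.array(c)/1000,3),'mean',np.round(P.mean(0),3),'size',round(a),round(b),'long yaw',round(np.radians((an+90)%180-90),2),'rgb',im[m].mean(0).round())
E
python3 -c "
from h import *
scraps('wrist','w10')"
```

```text
scrap1_mid 0.73 px [470. 205.] c [ 0.539 -0.395] mean [ 0.539 -0.395] size 73 29 long yaw -1.29 rgb [123.  93.  52.]Traceback (most recent call last):
  File "<string>", line 3, in <module>
    scraps('wrist','w10')
    ~~~~~~^^^^^^^^^^^^^^^
  File "h.py", line 35, in scraps
    P=np.array([onz(cam,u,v,z*.75,E)[:2] for u,v in zip(xs,ys)])
                ~~~^^^^^^^^^^^^^^^^^
  File "h.py", line 9, in onz
    o,d=ray(n,u,v,E); return o+d*(z-o[2])/d[2]
        ~~~^^^^^^^^^
  File "h.py", line 6, in ray
    f,cx,cy,E0,_=K(n); E=E0 if E is None else E
                 ~^^^
  File "h.py", line 4, in K
    i=manip.camera_info(n); f=192/np.tan(np.radians(i['vfov'])/2); return f,i['cx'],i['cy'],np.array(i['extrinsics']),i
ValueError: time passes only in moves, steps and waits
```

```bash
cat >> h.py <<'E'
_F={}
def ray(n,u,v,E=None):
    if E is None or n not in _F: k=K(n); _F[n]=k[:3]; E=k[3] if E is None else E
    f,cx,cy=_F[n]
    return E[:3,3],E[:3,:3]@np.array([(u-cx)/f,-(v-cy)/f,-1])
E
python3 -c "
from h import *
scraps('wrist','w10')"
```

```text
scrap1_mid 0.83 px [469. 206.] c [ 0.539 -0.395] mean [ 0.539 -0.394] size 73 30 long yaw -1.29 rgb [122.  93.  52.]
scrap1_mid 0.62 px [218. 207.] c [0.509 0.003] mean [ 0.475 -0.008] size 321 196 long yaw 0.15 rgb [ 48.  84. 136.]
scrap3_mid 0.83 px [400. 196.] c [ 0.536 -0.287] mean [ 0.537 -0.287] size 51 35 long yaw 0.47 rgb [181. 154. 103.]
```

```bash
python3 -c "
from h import *
go([.42,-.30,.28],0)"
```

```text
ROW [-18.36, 22.42, 3.3] [-0.0, 0.001, 0.149] n>= 6
```

```bash
python3 -m crank '[[[-18,22.4,3.3,0,0,0.15,6.5],[-18,22.4,3.3,0,0,0.15,6.5],[-18,22.4,3.3,0,0,0.15,6.5],[-18,22.4,3.3,0,0,0.15,6.5],[-18,22.4,3.3,0,0,0.15,6.5],[-18,22.4,3.3,0,0,0.15,6.5],[-18,22.4,3.3,0,0,0.15,6.5],[-18,22.4,3.3,0,0,0.15,6.5],[-18,22.4,3.3,0,0,0.15,6.5],[-18,22.4,3.3,0,0,0.15,6.5]]]' 60
python3 -c "
from h import *
st();scraps('wrist','w11')"
```

```text
clock: 23.15
eef_pos: [0.4242, -0.2986, 0.2809]
tcp_rot: [[1.0, -0.0, 0.0], [-0.0, -1.0, 0.0], [0.0, -0.0, -1.0]]
force: [0.3, 0.4, -0.3]
opening: 0.761
grasp_force: 0.0
t 23.15 p [ 0.4242 -0.2986  0.2809] z [ 0.  0. -1.] yaw -0.0 F [ 0.3  0.4 -0.3] op 6.5 g 0.0 q [-0.7   0.08  1.86  0.    1.21  0.87]
scrap1_mid 0.79 px [334.  70.] c [ 0.537 -0.398] mean [ 0.537 -0.398] size 64 21 long yaw -1.29 rgb [147. 112.  63.]
scrap3_mid 0.69 px [246.  71.] c [ 0.536 -0.289] mean [ 0.537 -0.289] size 46 31 long yaw 0.45 rgb [196. 167. 111.]
```

```bash
python3 -c "
from h import *
go([.5365,-.289,.027],.45)"
```

```text
ROW [11.24, -0.98, 25.39] [0.0, -0.0, -0.45] n>= 6
```

```bash
python3 -m crank '[[[4,-0.4,5,0,0,-0.15,5.5],[8,-0.7,10,0,0,-0.3,5.5],[11.2,-1,14,0,0,-0.45,5.5],[11.2,-1,18,0,0,-0.45,5.5],[11.2,-1,20,0,0,-0.45,5.5],[11.2,-1,22,0,0,-0.45,5.5],[11.2,-1,24,0,0,-0.45,5.5],[11.2,-1,25.3,0,0,-0.45,5.5],[11.2,-1,25.3,0,0,-0.45,5.5],[11.2,-1,25.3,0,0,-0.45,4],[11.2,-1,25.3,0,0,-0.45,2],[11.2,-1,25.3,0,0,-0.45,1],[11.2,-1,25.3,0,0,-0.45,1],[11.2,-1,25.3,0,0,-0.45,1],[11.2,-1,25.3,0,0,-0.45,1],[11.2,-1,20,0,0,-0.45,1],[11.2,-1,16,0,0,-0.45,1],[11.2,-1,12,0,0,-0.45,1],[11.2,-1,12,0,0,-0.45,1]]]' 40
python3 -c "
from h import *
st(); go([.433,-.055,.067],.148)"
```

```text
clock: 25.2
eef_pos: [0.5395, -0.2926, 0.168]
tcp_rot: [[0.901, 0.433, 0.011], [0.433, -0.901, -0.007], [0.007, 0.012, -1.0]]
force: [1.3, -1.4, 0.9]
opening: 0.338
grasp_force: 39.8
t 25.2 p [ 0.5395 -0.2926  0.168 ] z [ 0.011 -0.007 -1.   ] yaw 0.448 F [ 1.3 -1.4  0.9] op 2.88 g 39.8 q [-0.57  0.37  1.74 -0.    1.02  0.56]
ROW [0.62, -26.15, 9.81] [0.01, -0.009, 0.3] n>= 6
```

```bash
python3 -m crank '[[[0.1,-5,0,0,0,0.1,1],[0.3,-10,0,0,0,0.2,1],[0.4,-15,0,0,0,0.3,1],[0.5,-20,0,0,0,0.3,1],[0.6,-24,2,0,0,0.3,1],[0.6,-26.2,4,0,0,0.3,1],[0.6,-26.2,7,0,0,0.3,1],[0.6,-26.2,9.8,0,0,0.3,1],[0.6,-26.2,9.8,0,0,0.3,1],[0.6,-26.2,9.8,0,0,0.3,1],[0.6,-26.2,9.8,0,0,0.3,4],[0.6,-26.2,9.8,0,0,0.3,4],[0.6,-26.2,9.8,0,0,0.3,4],[0.6,-26.2,5,0,0,0.3,4],[0.6,-26.2,1,0,0,0.3,4],[0.6,-26.2,-2,0,0,0.3,5],[0.6,-26.2,-2,0,0,0.3,5]]]' 40
python3 -c "
from h import *
st(); go([.44,-.38,.25],.28)"
```

```text
clock: 26.9
eef_pos: [0.4315, -0.0522, 0.1862]
tcp_rot: [[0.989, 0.147, 0.012], [0.147, -0.989, -0.003], [0.011, 0.004, -1.0]]
force: [0.4, -0.4, 0.1]
opening: 0.588
grasp_force: 0.0
t 26.9 p [ 0.4315 -0.0522  0.1862] z [ 0.012 -0.003 -1.   ] yaw 0.148 F [ 0.4 -0.4  0.1] op 5.02 g 0.0 q [-0.22  0.02  2.13  0.    0.98  1.2 ]
ROW [-3.91, 32.58, -6.28] [0.005, -0.011, -0.132] n>= 7
```

```bash
python3 -c "
from h import *
go([.537,-.3975,.030],1.85)"
```

```text
ROW [5.18, 35.64, 15.83] [0.013, -0.005, -1.702] n>= 12
```

```bash
python3 -m crank '[[[5.2,35.6,3,0.013,-0.005,-1.702,5],[5.2,35.6,3,0.013,-0.005,-1.702,5],[5.2,35.6,3,0.013,-0.005,-1.702,5],[5.2,35.6,3,0.013,-0.005,-1.702,5],[5.2,35.6,3,0.013,-0.005,-1.702,5],[5.2,35.6,3,0.013,-0.005,-1.702,5],[5.2,35.6,3,0.013,-0.005,-1.702,5],[5.2,35.6,3,0.013,-0.005,-1.702,5],[5.2,35.6,3,0.013,-0.005,-1.702,5],[5.2,35.6,3,0.013,-0.005,-1.702,5],[5.2,35.6,3,0.013,-0.005,-1.702,5],[5.2,35.6,3,0.013,-0.005,-1.702,5],[5.2,35.6,3,0.013,-0.005,-1.702,5],[5.2,35.6,6,0.013,-0.005,-1.702,5]]]' 40
python3 -c "
from h import *
st(); scraps('wrist','w12'); go([.537,-.3975,.030],1.85)"
```

```text
clock: 28.3
eef_pos: [0.5341, -0.3982, 0.125]
tcp_rot: [[-0.273, 0.962, -0.004], [0.962, 0.273, -0.004], [-0.003, -0.005, -1.0]]
force: [1.4, -0.1, 0.6]
opening: 0.585
grasp_force: 0.0
t 28.3 p [ 0.5341 -0.3982  0.125 ] z [-0.004 -0.004 -1.   ] yaw 1.848 F [ 1.4 -0.1  0.6] op 4.99 g 0.0 q [-0.7   0.52  1.62 -0.01  1.   -0.98]
scrap1_mid 0.9 px [258. 197.] c [ 0.537 -0.399] mean [ 0.537 -0.397] size 66 21 long yaw -1.3 rgb [144. 109.  61.]
ROW [-0.66, 0.79, 8.78] [-0.015, -0.011, -0.002] n>= 2
```

```bash
python3 -m crank '[[[0,0,3,0,0,0,5],[0,0,3,0,0,0,5],[0,0,3,0,0,0,5]]]' 40
python3 -c "
from h import *
st(); go([.537,-.398,.030],1.85)"
```

```text
clock: 28.75
eef_pos: [0.5304, -0.3952, 0.0908]
tcp_rot: [[-0.275, 0.961, -0.013], [0.961, 0.275, 0.004], [0.007, -0.012, -1.0]]
force: [0.4, -0.1, 0.0]
opening: 0.584
grasp_force: 0.0
t 28.75 p [ 0.5304 -0.3952  0.0908] z [-0.013  0.004 -1.   ] yaw 1.849 F [ 0.4 -0.1  0. ] op 4.99 g 0.0 q [-0.7   0.57  1.63 -0.01  0.96 -0.98]
ROW [-0.49, 0.63, 6.07] [-0.012, -0.007, -0.001] n>= 2
```

```bash
python3 -m crank '[[[-0.5,0.6,2,-0.012,-0.007,0,5],[-0.5,0.6,4,-0.012,-0.007,0,5],[-0.5,0.6,6,-0.012,-0.007,0,5],[-0.5,0.6,6,-0.012,-0.007,0,5],[-0.5,0.6,6,-0.012,-0.007,0,3],[-0.5,0.6,6,-0.012,-0.007,0,1],[-0.5,0.6,6,-0.012,-0.007,0,1],[-0.5,0.6,6,-0.012,-0.007,0,1],[-0.5,0.6,6,-0.012,-0.007,0,1],[-0.5,0.6,6,-0.012,-0.007,0,1],[-0.5,0.6,0,-0.012,-0.007,0,1],[-0.5,0.6,-5,-0.012,-0.007,0,1],[-0.5,0.6,-8,-0.012,-0.007,0,1],[-0.5,0.6,-8,-0.012,-0.007,0,1]]]' 40
python3 -c "
from h import *
st(); go([.434,.018,.067],1.72)"
```

```text
clock: 30.15
eef_pos: [0.5431, -0.4024, 0.1796]
tcp_rot: [[-0.275, 0.961, 0.013], [0.961, 0.276, -0.011], [-0.014, 0.01, -1.0]]
force: [0.1, -1.6, 0.7]
opening: 0.218
grasp_force: 41.0
t 30.15 p [ 0.5431 -0.4024  0.1796] z [ 0.013 -0.011 -1.   ] yaw 1.85 F [ 0.1 -1.6  0.7] op 1.86 g 41.0 q [-0.7   0.47  1.58  0.    1.08 -0.98]
ROW [43.57, 0.99, 10.65] [0.011, 0.013, 0.13] n>= 9
```

```bash
python3 -m crank '[[[5,0,0,0,0,0,1],[10,0.2,0,0,0,0.05,1],[15,0.4,0,0,0,0.1,1],[20,0.6,0,0,0,0.13,1],[25,0.8,0,0,0,0.13,1],[30,1,0,0,0,0.13,1],[35,1,0,0,0,0.13,1],[40,1,0,0,0,0.13,1],[43.6,1,2,0,0,0.13,1],[43.6,1,4,0,0,0.13,1],[43.6,1,4,0,0,0.13,1],[43.6,1,4,0,0,0.13,1]]]' 40
python3 -c "
from h import *
st(); go([.434,.018,.067],1.72)"
```

```text
clock: 31.35
eef_pos: [0.4281, 0.0229, 0.1299]
tcp_rot: [[-0.149, 0.989, 0.0], [0.989, 0.149, -0.001], [-0.001, -0.0, -1.0]]
force: [0.2, -0.7, 0.2]
opening: 0.221
grasp_force: 41.0
t 31.35 p [0.4281 0.0229 0.1299] z [ 0.    -0.001 -1.   ] yaw 1.72 F [ 0.2 -0.7  0.2] op 1.89 g 41.0 q [-0.05  0.11  2.17 -0.    0.86 -0.2 ]
ROW [-0.56, 0.51, 6.29] [-0.0, 0.001, -0.0] n>= 2
```

```bash
python3 -m crank '[[[-0.5,0.5,3,0,0,0,1],[-0.5,0.5,6.3,0,0,0,1],[-0.5,0.5,6.3,0,0,0,1],[-0.5,0.5,6.3,0,0,0,1],[-0.5,0.5,6.3,0,0,0,3.5],[-0.5,0.5,6.3,0,0,0,3.5],[-0.5,0.5,6.3,0,0,0,3.5],[-0.5,0.5,3,0,0,0,3.5],[-0.5,0.5,-2,0,0,0,3.5],[-0.5,0.5,-6,0,0,0,3.5],[-0.5,0.5,-9,0,0,0,5.5],[-0.5,0.5,-9,0,0,0,5.5]]]' 40
python3 -c "
from h import *
st(); go([.36,-.27,.25],0)"
```

```text
clock: 32.55
eef_pos: [0.438, 0.0187, 0.2261]
tcp_rot: [[-0.149, 0.989, 0.014], [0.989, 0.149, -0.002], [-0.004, 0.014, -1.0]]
force: [0.8, 0.2, 0.1]
opening: 0.641
grasp_force: 0.0
t 32.55 p [0.438  0.0187 0.2261] z [ 0.014 -0.002 -1.   ] yaw 1.72 F [0.8 0.2 0.1] op 5.47 g 0.0 q [-0.06 -0.03  2.09 -0.    1.07 -0.2 ]
ROW [-27.4, -11.98, -2.46] [0.013, -0.009, 1.72] n>= 12
```

```bash
python3 -m crank '[[[-27.4,-12,-2.4,0,0,1.72,5.5],[-27.4,-12,-2.4,0,0,1.72,5.5],[-27.4,-12,-2.4,0,0,1.72,5.5],[-27.4,-12,-2.4,0,0,1.72,5.5],[-27.4,-12,-2.4,0,0,1.72,5.5],[-27.4,-12,-2.4,0,0,1.72,5.5],[-27.4,-12,-2.4,0,0,1.72,5.5],[-27.4,-12,-2.4,0,0,1.72,5.5],[-27.4,-12,-2.4,0,0,1.72,5.5],[-27.4,-12,-2.4,0,0,1.72,5.5],[-27.4,-12,-2.4,0,0,1.72,5.5],[-27.4,-12,-2.4,0,0,1.72,5.5],[-27.4,-12,-2.4,0,0,1.72,5.5],[-27.4,-12,-2.4,0,0,1.72,5.5],[-27.4,-12,-2.4,0,0,1.72,5.5]]]' 40
python3 -c "
from h import *
st(); scraps('wrist','w13')"
```

```text
clock: 34.05
eef_pos: [0.3559, -0.2697, 0.244]
tcp_rot: [[1.0, 0.001, 0.001], [0.001, -1.0, -0.001], [0.001, 0.001, -1.0]]
force: [-0.3, -0.2, -0.2]
opening: 0.647
grasp_force: 0.0
t 34.05 p [ 0.3559 -0.2697  0.244 ] z [ 0.001 -0.001 -1.   ] yaw 0.001 F [-0.3 -0.2 -0.2] op 5.52 g 0.0 q [-0.75 -0.03  2.05  0.    1.12  0.82]
scrap1_mid 0.57 px [13. 95.] c [0.44  0.008] mean [0.44  0.007] size 36 23 long yaw -1.47 rgb [117.  91.  57.]
scrap3_mid 0.81 px [ 63. 105.] c [ 0.428 -0.044] mean [ 0.429 -0.044] size 47 38 long yaw 0.16 rgb [186. 158. 106.]
```

```bash
cat >> h.py <<'E'
def seg(path,E,lo=(0,0,0),roi=None,z=.01,cam='wrist'):
    "blobs of wood colour in a saved wrist picture"
    im=cv2.imread(path); hsv=cv2.cvtColor(im,cv2.COLOR_BGR2HSV)
    m=((hsv[...,0]>=10)&(hsv[...,0]<=24)&(hsv[...,1]>=85)&(hsv[...,2]>=75)).astype(np.uint8)
    u0,v0,u1,v1=roi; k=np.zeros_like(m); k[v0:v1,u0:u1]=m[v0:v1,u0:u1]
    k=cv2.morphologyEx(k,cv2.MORPH_OPEN,np.ones((3,3)))
    n,lab,s,c=cv2.connectedComponentsWithStats(k)
    for i in range(1,n):
        if s[i,4]<150: continue
        ys,xs=np.nonzero(lab==i); P=np.array([onz(cam,u,v,z,E)[:2] for u,v in zip(xs,ys)])
        (cc,(a,b),an)=cv2.minAreaRect((P*1000).astype(np.float32))
        if a<b: an+=90;a,b=b,a
        print('px',c[i].round(),'c',np.round(np.array(cc)/1000,3),'mean',np.round(P.mean(0),3),round(a),round(b),'yaw',round(np.radians((an+90)%180-90),2),'hsv',hsv[lab==i].mean(0).round())
E
python3 - <<'E'
from h import *
E=K('wrist')[3]; np.save('E13.npy',E)
for p in [(.429,-.215,.01),(.45,-.317,.01)]:
    u,v=proj('wrist',p,E); print(p,u,v)
    u,v=int(u),int(v)
    seg('pics/w13.png',E,roi=(max(0,u-55),max(0,v-50),u+55,v+50),z=.012)
E
```

```text
(0.429, -0.215, 0.01) 207.13688123336343 105.18975590867272
px [208. 105.] c [ 0.428 -0.216] mean [ 0.429 -0.217] 61 23 yaw -0.42 hsv [ 18. 146. 152.]
(0.45, -0.317, 0.01) 294.4769046108423 86.2306216324363
px [298.  85.] c [ 0.453 -0.32 ] mean [ 0.451 -0.32 ] 50 35 yaw 1.3 hsv [ 20. 109. 200.]
```

```bash
python3 -c "
from h import *
go([.428,-.216,.030],-.42)"
```

```text
ROW [7.17, -5.4, 21.43] [0.001, -0.001, 0.42] n>= 5
```

```bash
python3 -m crank '[[[4,-3,5,0,0,0.15,5],[7.2,-5.4,9,0,0,0.3,5],[7.2,-5.4,13,0,0,0.42,5],[7.2,-5.4,16,0,0,0.42,5],[7.2,-5.4,18,0,0,0.42,5],[7.2,-5.4,20,0,0,0.42,5],[7.2,-5.4,21.4,0,0,0.42,5],[7.2,-5.4,21.4,0,0,0.42,5],[7.2,-5.4,21.4,0,0,0.42,5],[7.2,-5.4,21.4,0,0,0.42,3],[7.2,-5.4,21.4,0,0,0.42,1],[7.2,-5.4,21.4,0,0,0.42,1],[7.2,-5.4,21.4,0,0,0.42,1],[7.2,-5.4,21.4,0,0,0.42,1],[7.2,-5.4,21.4,0,0,0.42,1],[7.2,-5.4,16,0,0,0.42,1],[7.2,-5.4,11,0,0,0.42,1],[7.2,-5.4,9,0,0,0.42,1],[7.2,-5.4,9,0,0,0.42,1]]]' 40
python3 -c "
from h import *
st(); go([.445,-.072,.085],.148)"
```

```text
clock: 36.1
eef_pos: [0.4312, -0.2179, 0.1589]
tcp_rot: [[0.913, -0.408, 0.01], [-0.408, -0.913, -0.006], [0.011, 0.002, -1.0]]
force: [0.8, -0.3, -0.6]
opening: 0.227
grasp_force: 39.8
t 36.1 p [ 0.4312 -0.2179  0.1589] z [ 0.01  -0.006 -1.   ] yaw -0.42 F [ 0.8 -0.3 -0.6] op 1.93 g 39.8 q [-0.56  0.15  2.05 -0.    0.93  1.43]
ROW [-4.78, -13.89, 7.31] [0.005, -0.011, -0.568] n>= 4
```

```bash
python3 -m crank '[[[-1.5,-4,0,0,0,-0.14,1],[-3,-8,0,0,0,-0.28,1],[-4,-11,0,0,0,-0.42,1],[-4.6,-13.9,0,0,0,-0.568,1],[-4.6,-13.9,2,0,0,-0.568,1],[-4.6,-13.9,5,0,0,-0.568,1],[-4.6,-13.9,7.2,0,0,-0.568,1],[-4.6,-13.9,7.2,0,0,-0.568,1],[-4.6,-13.9,7.2,0,0,-0.568,1],[-4.6,-13.9,7.2,0,0,-0.568,3.5],[-4.6,-13.9,7.2,0,0,-0.568,3.5],[-4.6,-13.9,7.2,0,0,-0.568,3.5],[-4.6,-13.9,4,0,0,-0.568,3.5],[-4.6,-13.9,0,0,0,-0.568,5.5],[-4.6,-13.9,-2,0,0,-0.568,5.5],[-4.6,-13.9,-2,0,0,-0.568,5.5]]]' 40
python3 -c "
from h import *
st(); go([.4515,-.320,.027],1.3)"
```

```text
clock: 37.7
eef_pos: [0.4461, -0.0712, 0.1785]
tcp_rot: [[0.989, 0.147, 0.011], [0.147, -0.989, -0.003], [0.01, 0.005, -1.0]]
force: [0.0, 0.2, -0.3]
opening: 0.639
grasp_force: 0.0
t 37.7 p [ 0.4461 -0.0712  0.1785] z [ 0.011 -0.003 -1.   ] yaw 0.148 F [ 0.   0.2 -0.3] op 5.46 g 0.0 q [-0.25  0.06  2.1  -0.    0.97  1.17]
ROW [-3.28, 24.61, 15.24] [0.01, -0.006, -1.152] n>= 8
```

```bash
python3 -m crank '[[[-3.2,24.6,3,0,0,-1.152,5.5],[-3.2,24.6,3,0,0,-1.152,5.5],[-3.2,24.6,3,0,0,-1.152,5.5],[-3.2,24.6,3,0,0,-1.152,5.5],[-3.2,24.6,3,0,0,-1.152,5.5],[-3.2,24.6,3,0,0,-1.152,5.5],[-3.2,24.6,3,0,0,-1.152,5.5],[-3.2,24.6,3,0,0,-1.152,5.5],[-3.2,24.6,3,0,0,-1.152,5.5],[-3.2,24.6,3,0,0,-1.152,5.5],[-3.2,24.6,3,0,0,-1.152,5.5]]]' 40
python3 -c "
from h import *
st();E=K('wrist')[3]
scraps('wrist','w14');seg('pics/w14.png',E,roi=(150,100,360,300),z=.01);go([.4515,-.320,.027],1.3)"
```

```text
clock: 38.8
eef_pos: [0.4473, -0.318, 0.1442]
tcp_rot: [[0.269, 0.963, 0.001], [0.963, -0.269, -0.001], [-0.0, 0.001, -1.0]]
force: [-0.4, -0.3, 0.4]
opening: 0.648
grasp_force: 0.0
t 38.8 p [ 0.4473 -0.318   0.1442] z [ 0.001 -0.001 -1.   ] yaw 1.298 F [-0.4 -0.3  0.4] op 5.53 g 0.0 q [-0.7   0.3   1.9   0.    0.94 -0.42]
px [257. 189.] c [ 0.453 -0.319] mean [ 0.451 -0.319] 53 35 yaw 1.28 hsv [ 20. 113. 189.]
px [160. 233.] c [ 0.351 -0.337] mean [ 0.348 -0.337] 47 26 yaw 1.18 hsv [ 19. 114.  95.]
ROW [-0.06, 0.41, 11.75] [0.002, 0.001, -0.001] n>= 3
```

```bash
python3 -m crank '[[[0,0.4,5,0,0,0,5.5],[0,0.4,8,0,0,0,5.5],[0,0.4,10.5,0,0,0,5.5],[0,0.4,11.7,0,0,0,5.5],[0,0.4,11.7,0,0,0,5.5],[0,0.4,11.7,0,0,0,4],[0,0.4,11.7,0,0,0,2],[0,0.4,11.7,0,0,0,1],[0,0.4,11.7,0,0,0,1],[0,0.4,11.7,0,0,0,1],[0,0.4,11.7,0,0,0,1],[0,0.4,6,0,0,0,1],[0,0.4,1,0,0,0,1],[0,0.4,-2,0,0,0,1],[0,0.4,-2,0,0,0,1],[0,0.4,-2,0,0,0,1]]]' 40
python3 -c "
from h import *
st(); go([.3992,.0176,.085],1.72)"
```

```text
clock: 40.55
eef_pos: [0.4517, -0.3199, 0.1659]
tcp_rot: [[0.268, 0.963, 0.004], [0.963, -0.268, -0.003], [-0.002, 0.004, -1.0]]
force: [-0.1, -0.2, -1.9]
opening: 0.337
grasp_force: 39.7
t 40.55 p [ 0.4517 -0.3199  0.1659] z [ 0.004 -0.003 -1.   ] yaw 1.3 F [-0.1 -0.2 -1.9] op 2.88 g 39.7 q [-0.69  0.28  1.88  0.    0.98 -0.42]
ROW [31.12, -14.13, 7.98] [0.004, 0.003, -0.42] n>= 8
```

```bash
python3 -m crank '[[[4,-1.8,0,0,0,-0.1,1],[8,-3.6,0,0,0,-0.2,1],[12,-5.4,0,0,0,-0.3,1],[16,-7.2,0,0,0,-0.42,1],[20,-9,0,0,0,-0.42,1],[24,-11,0,0,0,-0.42,1],[28,-13,0,0,0,-0.42,1],[31.1,-14.1,1,0,0,-0.42,1],[31.1,-14.1,4,0,0,-0.42,1],[31.1,-14.1,8,0,0,-0.42,1],[31.1,-14.1,8,0,0,-0.42,1],[31.1,-14.1,8,0,0,-0.42,1],[31.1,-14.1,8,0,0,-0.42,4.5],[31.1,-14.1,8,0,0,-0.42,4.5],[31.1,-14.1,8,0,0,-0.42,4.5],[31.1,-14.1,4,0,0,-0.42,4.5],[31.1,-14.1,-1,0,0,-0.42,5.5],[31.1,-14.1,-6,0,0,-0.42,5.5],[31.1,-14.1,-8,0,0,-0.42,5.5],[31.1,-14.1,-8,0,0,-0.42,5.5]]]' 40
python3 -c "
from h import *
st(); go([.53,.19,.25],0.148)"
```

```text
clock: 42.55
eef_pos: [0.4019, 0.0177, 0.2494]
tcp_rot: [[-0.148, 0.989, 0.013], [0.989, 0.148, -0.002], [-0.004, 0.013, -1.0]]
force: [0.5, -0.3, -0.5]
opening: 0.649
grasp_force: 0.0
t 42.55 p [0.4019 0.0177 0.2494] z [ 0.013 -0.002 -1.   ] yaw 1.719 F [ 0.5 -0.3 -0.5] op 5.54 g 0.0 q [-0.06 -0.14  2.14 -0.    1.13 -0.21]
ROW [15.14, 15.22, 0.09] [0.013, -0.007, 1.571] n>= 11
```

```bash
python3 -m crank '[[[15,15,-2,0,0,1.57,5.5],[15,15,-2,0,0,1.57,5.5],[15,15,-2,0,0,1.57,5.5],[15,15,-2,0,0,1.57,5.5],[15,15,-2,0,0,1.57,5.5],[15,15,-2,0,0,1.57,5.5],[15,15,-2,0,0,1.57,5.5],[15,15,-2,0,0,1.57,5.5],[15,15,-2,0,0,1.57,5.5],[15,15,-2,0,0,1.57,5.5],[15,15,-2,0,0,1.57,5.5],[15,15,-2,0,0,1.57,5.5],[15,15,-2,0,0,1.57,5.5]]]' 40
python3 -c "
from h import *
st();E=K('wrist')[3]
scraps('wrist','w15');u,v=map(int,proj('wrist',(.63,.2,.01),E));print(u,v);seg('pics/w15.png',E,roi=(u-70,max(0,v-70),u+70,v+70),z=.01)"
```

```text
clock: 43.85
eef_pos: [0.524, 0.1884, 0.2633]
tcp_rot: [[0.989, 0.151, 0.0], [0.151, -0.989, -0.001], [-0.0, 0.001, -1.0]]
force: [-0.3, -0.2, -0.4]
opening: 0.646
grasp_force: 0.0
t 43.85 p [0.524  0.1884 0.2633] z [ 0.    -0.001 -1.   ] yaw 0.152 F [-0.3 -0.2 -0.4] op 5.51 g 0.0 q [ 0.27  0.17  1.79 -0.    1.18  1.69]
scrap1_mid 0.83 px [364. 243.] c [0.432 0.013] mean [0.432 0.014] size 70 31 long yaw -1.42 rgb [127.  97.  57.]
scrap1_mid 0.66 px [404. 196.] c [ 0.51  -0.014] mean [ 0.504 -0.022] size 328 209 long yaw 0.16 rgb [ 50.  69. 106.]
scrap3_mid 0.57 px [410. 253.] c [ 0.422 -0.062] mean [ 0.422 -0.062] size 54 38 long yaw 0.15 rgb [173. 147. 101.]
scrap3_mid 0.38 px [404. 196.] c [ 0.509 -0.017] mean [ 0.502 -0.026] size 332 214 long yaw 0.16 rgb [ 51.  69. 105.]
257 75
px [256.  73.] c [0.625 0.2  ] mean [0.63  0.202] 180 156 yaw -1.42 hsv [ 19. 117. 182.]
```

```bash
python3 - <<'E'
from h import *
E=K('wrist')[3]
im=cv2.imread('pics/w15.png');hsv=cv2.cvtColor(im,cv2.COLOR_BGR2HSV)
print(hsv[75,245:270:4].tolist()); print(hsv[75,190:215:8].tolist(),hsv[110,250:270:8].tolist())
m=np.full(im.shape[:2],cv2.GC_BGD,np.uint8); m[35:115,215:300]=cv2.GC_PR_BGD; m[62:88,243:270]=cv2.GC_FGD
m[45:105,225:290][m[45:105,225:290]==cv2.GC_PR_BGD]=cv2.GC_PR_FGD
cv2.grabCut(im,m,None,np.zeros((1,65)),np.zeros((1,65)),5,cv2.GC_INIT_WITH_MASK)
k=((m==1)|(m==3)).astype(np.uint8); k=cv2.morphologyEx(k,cv2.MORPH_OPEN,np.ones((3,3)))
ys,xs=np.nonzero(k);P=np.array([onz('wrist',u,v,.01,E)[:2] for u,v in zip(xs,ys)])
print(len(xs),cv2.minAreaRect((P*1000).astype(np.float32)),P.mean(0))
for y in range(36,114,3): print(''.join('#' if k[y,x] else '.' for x in range(215,300,2)))
manip.camera('wrist')
for c in ['scrap3_mid','scrap4_mid']:
  for d in manip.search_frame('wrist',c): print(d)
E
```

```text
[[19, 123, 183], [19, 116, 183], [19, 107, 184], [19, 106, 185], [19, 107, 179], [20, 107, 214], [20, 108, 213]]
[[19, 130, 181], [19, 127, 179], [19, 117, 181], [19, 117, 181]] [[19, 107, 183], [19, 105, 184], [19, 104, 184]]
1631 ((641.0718383789062, 189.81736755371094), (40.87786865234375, 72.60657501220703), 38.874202728271484) [0.64522778 0.19031827]
..................................##.......
................................#####......
..............................########.....
...........................###########.....
.........................##############....
......................##################...
....................####################...
...................######################..
...............##########################..
..............#########################....
..............######################.......
..............####################.........
..............#################............
..............##############...............
..............##############...............
..............##############...............
..............##############...............
..............##############...............
...........................................
...........................................
...........................................
...........................................
...........................................
...........................................
...........................................
...........................................
{'rect': [395.8, 238.1, 423.7, 268.4], 'conf': 0.87}
{'rect': [254.9, 38.3, 296.4, 77.1], 'conf': 0.74}
```

```bash
python3 - <<'E'
from h import *
E=K('wrist')[3]
im=cv2.imread('pics/w15.png');hsv=cv2.cvtColor(im,cv2.COLOR_BGR2HSV)
k=np.zeros(im.shape[:2],np.uint8);k[30:90,245:310]=hsv[30:90,245:310,2]>198
k=cv2.morphologyEx(k,cv2.MORPH_OPEN,np.ones((3,3)))
ys,xs=np.nonzero(k);P=np.array([onz('wrist',u,v,.012,E)[:2] for u,v in zip(xs,ys)])
print(len(xs),cv2.minAreaRect((P*1000).astype(np.float32)),P.mean(0))
for y in range(30,90,2): print(''.join('#' if k[y,x] else '.' for x in range(245,310)))
E
```

```text
833 ((652.84619140625, 182.08474731445312), (28.156024932861328, 43.257347106933594), 37.40774154663086) [0.65090747 0.18207857]
.................................................................
.................................................................
.................................................................
.................................................................
.................................................................
.................................................................
.................................................................
.......................................######....................
.................................#############...................
.............................##################..................
.........................#######################.................
.....................############################................
............######################################...............
..........#########################################..............
..........#####################################
[... 308 characters left out ...]
#############...........................
................###################..............................
.................##############..................................
..................##########.....................................
...................######........................................
.................................................................
.................................................................
.................................................................
.................................................................
.................................................................
.................................................................
```

```bash
python3 -c "
from h import *
go([.652,.182,.10],2.22)"
```

```text
ROW [12.48, 2.54, 16.43] [0.002, 0.0, -2.07] n>= 14
```

```bash
python3 -m crank '[[[12.5,2.5,12,0,0,-2.07,5.5],[12.5,2.5,12,0,0,-2.07,5.5],[12.5,2.5,12,0,0,-2.07,5.5],[12.5,2.5,12,0,0,-2.07,5.5],[12.5,2.5,12,0,0,-2.07,5.5],[12.5,2.5,12,0,0,-2.07,5.5],[12.5,2.5,12,0,0,-2.07,5.5],[12.5,2.5,12,0,0,-2.07,5.5],[12.5,2.5,12,0,0,-2.07,5.5],[12.5,2.5,12,0,0,-2.07,5.5],[12.5,2.5,12,0,0,-2.07,5.5],[12.5,2.5,12,0,0,-2.07,5.5],[12.5,2.5,12,0,0,-2.07,5.5],[12.5,2.5,12,0,0,-2.07,5.5],[12.5,2.5,12,0,0,-2.07,5.5],[12.5,2.5,12,0,0,-2.07,5.5],[12.5,2.5,12,0,0,-2.07,5.5]]]' 40
python3 - <<'E'
from h import *
st();E=K('wrist')[3];im=snap('wrist','w16.png')
for d in manip.search_frame('wrist','scrap3_mid'): print(d)
hsv=cv2.cvtColor(im,cv2.COLOR_RGB2HSV)
u,v=map(int,proj('wrist',(.652,.182,.012),E));print(u,v)
k=np.zeros(im.shape[:2],np.uint8);s=np.s_[v-60:v+60,u-60:u+60];k[s]=hsv[s][...,2]>198
k=cv2.morphologyEx(k,cv2.MORPH_OPEN,np.ones((3,3)))
n,l,ss,c=cv2.connectedComponentsWithStats(k);i=1+np.argmax(ss[1:,4])
ys,xs=np.nonzero(l==i);P=np.array([onz('wrist',a,b,.012,E)[:2] for a,b in zip(xs,ys)])
print(len(xs),cv2.minAreaRect((P*1000).astype(np.float32)),P.mean(0))
go([.652,.182,.027],2.22)
E
```

```text
clock: 45.85
eef_pos: [0.6521, 0.1825, 0.1443]
tcp_rot: [[-0.603, 0.798, 0.001], [0.798, 0.603, -0.001], [-0.002, 0.001, -1.0]]
force: [0.9, 0.1, -0.1]
opening: 0.641
grasp_force: 0.0
t 45.85 p [0.6521 0.1825 0.1443] z [ 0.001 -0.001 -1.   ] yaw 2.218 F [ 0.9  0.1 -0.1] op 5.48 g 0.0 q [ 0.21  0.52  1.58 -0.    1.04 -0.44]
253 189Traceback (most recent call last):
  File "<stdin>", line 8, in <module>
    return _wrapfunc(a, 'argmax', axis=axis, out=out, **kwds)
    return bound(*args, **kwds)
ValueError: attempt to get argmax of an empty sequence
```

```bash
python3 -m crank '[[[0,0,5,0,0,0,5.5],[0,0,8,0,0,0,5.5],[0,0,10.5,0,0,0,5.5],[0,0,11.7,0,0,0,5.5],[0,0,11.7,0,0,0,5.5],[0,0,11.7,0,0,0,4],[0,0,11.7,0,0,0,2],[0,0,11.7,0,0,0,1],[0,0,11.7,0,0,0,1],[0,0,11.7,0,0,0,1],[0,0,11.7,0,0,0,1],[0,0,6,0,0,0,1],[0,0,1,0,0,0,1],[0,0,-4,0,0,0,1],[0,0,-9,0,0,0,1],[0,0,-9,0,0,0,1],[0,0,-9,0,0,0,1]]]' 40
python3 -c "
from h import *
st(); go([.43,.19,.235],1.72)"
```

```text
clock: 47.65
eef_pos: [0.6535, 0.1829, 0.2378]
tcp_rot: [[-0.604, 0.797, 0.007], [0.797, 0.604, 0.0], [-0.004, 0.006, -1.0]]
force: [-0.2, -0.3, 0.0]
opening: 0.332
grasp_force: 40.1
t 47.65 p [0.6535 0.1829 0.2378] z [ 0.007  0.    -1.   ] yaw 2.22 F [-0.2 -0.3  0. ] op 2.83 g 40.1 q [ 0.21  0.42  1.52 -0.    1.19 -0.44]
ROW [14.07, -17.37, 0.12] [0.007, 0.003, 0.5] n>= 5
```

```bash
python3 -m crank '[[[3.5,-4.3,0,0,0,0.14,1],[7,-8.6,0,0,0,0.28,1],[10.5,-13,0,0,0,0.42,1],[14,-17.3,0,0,0,0.5,1],[14,-17.3,0,0,0,0.5,1],[14,-17.3,0,0,0,0.5,1],[14,-17.3,0,0,0,0.5,1],[14,-17.3,0,0,0,0.5,1]]]' 40
python3 -c "
from h import *
st(); go([.468,.023,.085],1.72)"
```

```text
clock: 48.45
eef_pos: [0.4303, 0.1894, 0.2333]
tcp_rot: [[-0.148, 0.989, 0.001], [0.989, 0.148, -0.001], [-0.001, 0.001, -1.0]]
force: [0.6, 0.2, 0.0]
opening: 0.332
grasp_force: 40.1
t 48.45 p [0.4303 0.1894 0.2333] z [ 0.001 -0.001 -1.   ] yaw 1.72 F [0.6 0.2 0. ] op 2.83 g 40.1 q [ 0.32  0.03  2.01 -0.    1.1   0.17]
ROW [-17.0, 1.25, 14.86] [0.001, 0.001, -0.0] n>= 5
```

Then drop it, rise, and back off to a viewing pose behind the tray.

```bash
python3 -m crank '[[[-4,0.3,0,0,0,0,1],[-8,0.6,0,0,0,0,1],[-12,1,2,0,0,0,1],[-17,1.2,5,0,0,0,1],[-17,1.2,9,0,0,0,1],[-17,1.2,12,0,0,0,1],[-17,1.2,14.8,0,0,0,1],[-17,1.2,14.8,0,0,0,1],[-17,1.2,14.8,0,0,0,1],[-17,1.2,14.8,0,0,0,4.5],[-17,1.2,14.8,0,0,0,4.5],[-17,1.2,14.8,0,0,0,4.5],[-17,1.2,10,0,0,0,4.5],[-17,1.2,5,0,0,0,4.5],[-17,1.2,0,0,0,0,4.5],[-20,-8,-4,0,0,0,4.5],[-22,-10,-6,0,0,0,4.5],[-22,-10,-6,0,0,0,4.5],[-22,-10,-6,0,0,0,4.5],[-22,-10,-6,0,0,0,4.5]]]' 40
python3 - <<'E'
from h import *
st();E=K('wrist')[3];im=snap('wrist','w17.png')
T=np.array([.438,-.012,.016]);X=np.array([.989,.147,0]);Y=np.array([-.147,.989,0])
hsv=cv2.cvtColor(im,cv2.COLOR_RGB2HSV)
m=((hsv[...,0]>=8)&(hsv[...,0]<=26)&(hsv[...,1]>=70)&(hsv[...,2]>=60)).astype(np.uint8)
# rectify tray interior: 2mm grid at z=.028
g='';
xs=np.arange(.064,-.066,-.006);ys=np.arange(.09,-.092,-.003)
for a in xs:
    r=''
    for b in ys:
        q=T+a*X+b*Y;q[2]=.03;c=E[:3,:3].T@(q-E[:3,3]);f,cx,cy=_F['wrist'] if 'wrist' in _F else K('wrist')[:3]
        u=int(round(cx+f*c[0]/-c[2]));v=int(round(cy-f*c[1]/-c[2]))
        if not(0<=u<512 and 0<=v<384): r+='?';continue
        h,s,w=map(int,hsv[v,u]); r+='b' if 95<=h<=125 else ('P' if (h<30 and s<125) else ('D' if h<30 else '.'))
    print(r)
manip.camera('side'); manip.camera('top')
for cam in('wrist','top'):
  for t in ['scrap1_mid','scrap3_mid','clip_grip','latch_pad']:
    for d in manip.search_frame(cam,t): print(cam,t,np.round(d['rect']),round(d['conf'],2))
E
```

```text
clock: 50.45
eef_pos: [0.3635, -0.0431, 0.2954]
tcp_rot: [[-0.147, 0.989, 0.006], [0.989, 0.147, -0.001], [-0.002, 0.005, -1.0]]
force: [0.2, -0.4, 0.7]
opening: 0.525
grasp_force: 0.0
t 50.45 p [ 0.3635 -0.0431  0.2954] z [ 0.006 -0.001 -1.   ] yaw 1.718 F [ 0.2 -0.4  0.7] op 4.49 g 0.0 q [-0.24 -0.27  2.14 -0.    1.26 -0.38]Traceback (most recent call last):
  File "<stdin>", line 12, in <module>
NameError: name '_F' is not defined
```

```bash
cat > v.py <<'E'
from h import *
T=np.array([.438,-.012,.016]);X=np.array([.989,.147,0]);Y=np.array([-.147,.989,0])
def grid(cam,im,E,z=.03):
    f,cx,cy=K(cam)[:3];hsv=cv2.cvtColor(im,cv2.COLOR_RGB2HSV)
    for a in np.arange(.064,-.066,-.006):
        r=''
        for b in np.arange(.09,-.092,-.003):
            q=T+a*X+b*Y;q[2]=z;c=E[:3,:3].T@(q-E[:3,3]);u=int(round(cx+f*c[0]/-c[2]));v=int(round(cy-f*c[1]/-c[2]))
            if not(0<=u<512 and 0<=v<384): r+='?';continue
            h,s,w=map(int,hsv[v,u]); r+='b' if 95<=h<=125 and s>90 else ('P' if (h<30 and s<125 and s>40) else ('D' if h<30 and s>=125 else '.'))
        print(r)
E
python3 - <<'E'
from v import *
E=K('wrist')[3];im=snap('wrist','w18.png');grid('wrist',im,E)
for t in ['scrap1_mid','scrap3_mid']:
    for d in manip.search_frame('wrist',t):
        r=d['rect'];print(t,np.round(r),round(d['conf'],2),np.round(onz('wrist',(r[0]+r[2])/2,(r[1]+r[3])/2,.02,E),3))
E
```

```text
bbbbbbbbbbbbbbbbbbbbbbbbbbbbbbbbbbbbbbbbbbbbbbbbbbbbbbbbbbbbb
bbbbbbbbbbbbbbbbbbbbbbbbbbbbbbbbbbbbbbbbbbbbbbbbbbbbbbbbbbbbb
bbbbbbbbbbbbb..P..PP.bP.bb.bbbbbbbbbbbbbbbbbbbbbbbbbbbbbbbbbb
bbbbbbbbbbbbbPPPPPPPPPPPPPPPbbbbbbbbbbbbbbbbbbbbbbbbbbbbbbbbb
bbbbbbbbbbbbbPPPPPPPPPPPPPPPbbbbbbbbbbbbbbbbbbbbbbbbbbbbbbbbb
bbbbbbbbbbbbbPPPPPPPPPPPPPPPbbbbbbbbbbbbbbbbbbbbbbbbbbbbbbbbb
bbbbbbbbbbbbbPPPPPPPPPPPPPPPbbbbbbbbbbbbbbbbbbbbbbbbDDDDDDDbb
bbbbbbbbbbbbbDPPPPPPPPPPPPPPbbbbbbbbbbbbbbbbbbbbbb.DDDDDDDDbb
bbbbbbbbbbbbbbbbbbbbbbbbbbbbbbbbbbbbbbbbbbbbbbbbbbPDDDDDDDDbb
bbbbbbbbbbDDDDDDDDDDDDDDDDDDDDbbbbbbbbbbbbbbbbbbbbPDDDDDDDDbb
bbbbbbbbbbDDDDDDDDDDDDDDDDDDDDbbbbbbb.PPPPPPPPPPbbPDDDDDDDDbb
bbbbbbbbbbDDDDDDDDDDDDDDDDDDDDbbbbbbbPPPPPPPPPPPbbPDDDDDDDDbb
bbbbbbbbbbb.PPDDD.PPDDDDPPPPPPbbbbbbbPPPPPPPPPPPbbPDDDDDDDDbb
bbbbbbbbbbbbbbbbbbbbbbbbbbbbbbbbbbbbbPPPPPPPPPPPbbPDDDDDDDDbb
bbbbbbbbbbbbPPPPPPPPPPPPPPPbbbbbbbbbbPPPPPPPPPPPbbPDDDDDDDDbb
bbbbbbbbbbbbPPPPPPPPPPPPPPPbbbbbbbbbbPPPPPPPPPPPbbPDDDDDDDDbb
bbbbbbbbbbbbPPPPPPPPPPPPPPPbbbbbbbbbb.PPPPPPPPPPbbPDDDDDDDbbb
bbbbbbbbbbbbPPPPPPPPPPPPPPPbbbbbbbbbb.PPPPPPPPP.bbbbbbbbbbbbb
bbbbbbbbbbbbPPPPPPPPPPPPDPPbbbbbbbbbbbbbbbbbbbbbbbbbbbbbbbbbb
bbbbbbbbbbbbbbbbbbbbbbbbbbbbbbbbbbbbbbbbbbbbbbbbbbbbbbbbbbbbb
bbbbbbbbbbbbbbbbbbbbbbbbbbbbbbbbbbbbbbbbbbbbbbbbbbbbbbbbbbbbb
bbbbbbbbbbbbbbbbbbbbbbbbbbbbbbbbbbbbbbbbbbbbbbbbbbbbbbbbbbbbb
scrap1_mid [304.  97. 327. 148.] 0.93 [0.44  0.016 0.02 ]
scrap1_mid [417. 116. 462. 164.] 0.45 [0.613 0.019 0.02 ]
scrap3_mid [284. 161. 314. 182.] 0.71 [ 0.431 -0.054  0.02 ]
scrap3_mid [304.  98. 330. 149.] 0.66 [0.442 0.016 0.02 ]
```

```bash
python3 - <<'E'
from v import *
b0=cv2.imread('pics/s9.png');snap('side','s19.png');b=cv2.imread('pics/s19.png')
def o(im,hs):
    h=cv2.cvtColor(im,cv2.COLOR_BGR2HSV)[130:215,245:320];
    m=((h[...,0]>=hs[0])&(h[...,0]<=hs[1])&(h[...,1]>190)&(h[...,2]>90));y,x=np.nonzero(m);return len(x),x.mean(),y.mean(),y.min(),y.max()
for hs in[(7,15),(0,5)]: print(o(b0,hs),o(b,hs))
st()
E
```

```text
(133, np.float64(39.34586466165413), np.float64(42.090225563909776), np.int64(32), np.int64(53)) (137, np.float64(39.25547445255474), np.float64(41.91240875912409), np.int64(31), np.int64(53))
(39, np.float64(32.8974358974359), np.float64(50.48717948717949), np.int64(48), np.int64(54)) (48, np.float64(34.791666666666664), np.float64(50.541666666666664), np.int64(48), np.int64(54))
t 50.7 p [ 0.3634 -0.0423  0.2933] z [-0. -0. -1.] yaw 1.721 F [ 0.5  0.3 -0.3] op 4.51 g 0.0 q [-0.23 -0.27  2.15 -0.    1.27 -0.38]
```

The clip and lever haven't moved, and all five scraps are in the tray.

```bash
python3 -c "
from bench import manip
print(manip.finish_job())"
```

```text
the job is handed in; nothing more can be done
None
```

I handed the job in after about 51 s of robot time. By camera check, the tray is seated on the ball, the lever is down with the clip closed over it and the keeper plate, and all five scraps are in the tray; no verdict came back.

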